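# Balance the press weight on the hat block

### The arm

A 6-joint arm with a two-finger parallel gripper is mounted at the origin on the work surface. World frame = base frame: x ahead of the robot, y to its left, z up, the work surface at z = 0. Lengths are in mm, angles in rad, forces in N, time in s.
With the tool pointing down it reaches from about 350 to 975 mm from the base axis. Payload 7.1 kg.
Tool frame: the origin (TCP) lies between the finger pads; the fingertips stand 14 mm ahead of it and the grasp point (between the pads) lies 5 mm behind it; z points along the fingers, y is the direction in which the jaws open and shut (so a half turn about z gives the same grasp; the last joint's range is limited). The gripper opens to 88 mm and grips with 3 to 60 N. Pads are 20 mm wide; open, the fingers measure 115 mm over their backs; the gripper's body (75 mm by 178 mm) begins 61 mm behind the grasp point.
Start: joints at [-1.202, 0.423, 1.63, -0, 1.089, -0.019], TCP at [236.361, -578.565, 203.075] pointing down, gripper open.
Joint ranges: [-3, 3], [-0.9, 2.11], [0.09, 2.58], [-1.31, 4.45], [0.11, 2.69], [-2.54, 2.54]. Speed limits (rad/s): [2.39, 2.39, 3.01, 3.14, 3.14, 3.14].

### API

Orientations are given as a rotation vector (axis times angle).
In Python, from workcell import get_obs, get_image, calibration, close_job, regions_of, place_of gives the robot as it stands.
- The arm moves only by the tool move_arm, never from a script. Its argument "deltas" is a list of rows, each a list of 5 numbers: the closure in counts, from 0 (fully open) to 255 (shut), then the shift along the tool's x, y, z in m, then the turn about the tool's z in rad. In form: [[grip, x, y, z, roll], ...]. A call has 1 to 5 rows; each row is the pose to reach, as a shift and turn from the pose commanded when the call began, along the tool's axes at that moment; what a row does not reach only later rows make up. A row lasts 1/12 s, in which the tool goes at most 41.7 mm and 7.16 degrees, less where a joint would pass 70% of its speed; a pose out of reach is approached as far as the arm can. A call with a gripper value outside its range is refused whole. The fingers move at their own pace and stop on an object; the grip force is fixed at half the most. Time passes only in rows, so rows that repeat a pose let the fingers close. It gives the time, the measured TCP pose, the force and the opening at its end, in the units of the state.
- get_obs(): the state, without advancing time (a new reading comes with each control period).
- get_image(name): name is "scene" or "top" or "wrist"; returns the picture (480x640x3 uint8, blue, green, red); there is no depth.
- calibration(name): a dict with "intrinsics" (3x3 intrinsics, pixels), "world_to_cam" (4x4, takes a point from world to camera coordinates); the wrist camera has in their place "hand_eye" (4x4, takes a point from camera to tool coordinates, whose origin is the TCP and whose axes are the flange's). Camera axes: x right, y down, z forward; pixel columns grow to the right and rows downward; lengths in mm; the calibration is good to about 2 mm. The wrist camera is an equidistant fisheye: a pixel r from the principal point sees the ray r / f radians off the axis. A picture is of the moment at which its call begins: read the wrist's pose just before it. calibration takes no time and is no camera call.
- close_job(): hands the job in, once; it reports no verdict.
Trained networks look in the newest picture that a camera, given by its name, has taken for a name from the list of things; names that differ only in an ending like _2 or _b are one class to them, and where a whole thing is asked for, a point or a joint stands for the part that bears it (a point fixed in the world has none). Each returns a list of dicts, best first, with "conf" (0 to 1); they miss things now and then, are a little off and sometimes report something else, mostly with a low value. They report only what shows in the picture. A call takes as long as a camera call. They do not tell look-alikes from the thing itself.
- regions_of(camera, name): "region" (480x640 bool, what is visible of it).
- place_of(camera, name): "location" ([x, y, z] in mm, in world coordinates, good to about 4 mm: a listed point, or the origin of a listed thing).
The state is a dict: "t": time; "qpos": joint angles; "qvel": joint speeds; "joint_torque": joint torques, N m; "ee_pos": TCP position; "orientation": TCP orientation; "ft_force": force on the tool from outside, world axes, zero at the start; "moment": the same for the moment, N m; "width": finger opening in mm.
Only numpy, scipy, OpenCV 4.12 (cv2) and the standard library are available. Lean on these libraries where they do the work, as an engineer would, in place of code of your own. Each camera call takes 0.05 s, during which the arm holds its last target.

### The job

Take the dark wooden press weight off its sloping rest and lay it across the very top of the teal hat crown, gently, so that it balances there on its own, level to within 4.5 degrees, underside down, while the glue in the crown sets. A lead slug is fixed somewhere inside the weight, so it does not balance at its middle: you have to feel for the balance point. Leave the jar, the thread cone and the brush mug where they are.

Things in the scene. Friction and masses are not known exactly. Their poses are not given: they have to be found in the camera images.
- press_weight: Dark hardwood bar, brass ends, 180 mm long (x), 45 mm wide (y), 30 mm thick (z). Origin: centre of its underside. Starts on the rest, sloped 30 degrees along its length, low end (+x) away from the robot. 0.48 to 0.6 kg, mostly a lead slug fixed unseen inside: it balances at an unknown point on its x axis, up to 35 mm either side of the middle; across the width it balances in the middle.
- hat_block: Fixed round hat block, 200 mm across, 160 mm high: upright sides to 60 mm, then a hard teal crown, a half ball of radius 100 mm centred 60 mm above the table. Origin on the table under its centre. Fingertips reaching more than 2 mm below the weight's underside would meet the crown, so hold the weight in its upper half.
- crown_top (a point): The highest point of the crown, where the weight must rest, 160 mm above the table.
- rest: Fixed stand, base 240 x 360 x 12 mm, origin under its centre. A ramp 28 mm wide falls 30 degrees to its +x (away from the robot), with a 14 mm stop at the low end; the weight lies along it, overhanging 8 mm each side. A 12 mm steel rail runs along y, 243 mm up, 8 mm to the -x side of the origin, on posts 160 mm either side of it.
- seat (a point): The middle of the ramp's surface, 90 mm above the table: the middle of the weight's underside lies here at the start. The rail above bars a vertical approach to the weight's middle: come square to the ramp, the hand leaning out towards the rest's +x, lift square to the ramp by 50 to 70 mm, draw the weight out towards +x, then up.
- paint_jar: Bystander: blue jar with a white lid, 68 mm across, 85 mm high, origin at the centre of its underside.
- thread_cone: Bystander: red thread cone, 72 mm across, 125 mm high, origin at the centre of its underside.
- brush_mug: Bystander: white mug with three brushes, 80 mm across, 178 mm high with the brushes, origin at the centre of its underside.
Things that resemble listed ones, but are neither listed nor needed, are in the scene too. Leave any green or purple look-alike of the press_weight alone.

How it is judged:
By the outcome, as a careful person would: the job done as asked, in the order asked, and still so for the second after the job is handed in, with the robot touching nothing.
It also fails if it takes over 61 s, if anything falls off the work surface, if the arm or the gripper's body presses on something with over 40 N, if the wrist force passes 120 N, or if a joint passes its speed limit or range.

## Working session

There is one attempt and no reset: what is moved stays moved. The work goes in short steps, Python scripts to look and compute and a tool call to move; the robot and the scene stay as the last step left them, time stands still between calls to the robot, and variables do not carry over. Pictures are saved under pics/ and viewed, and the job is handed in when it is done.

Besides the shell and the picture viewer there is one more tool, called by a JSON object that holds its "fn" and its "kwargs". move_arm: Moves the arm, as the interface text tells. Its arguments: {"type":"object","properties":{"deltas":{"type":"array","items":{"type":"array","items":{"type":"number"}}}},"required":["deltas"]}

```bash
ls -la; mkdir -p pics; python3 - <<'E'
from workcell import *
import cv2,numpy as np
np.set_printoptions(precision=3,suppress=True)
o=get_obs(); print(o)
for n in ["scene","top"]:
    im=get_image(n); cv2.imwrite(f"pics/{n}0.png",im)
    for k in ["press_weight","hat_block","crown_top","rest","seat","paint_jar","thread_cone","brush_mug"]:
        print(n,k,[(np.round(d["location"],1),round(d["conf"],2)) for d in place_of(n,k)][:4])
    c=calibration(n);print(c)
print(calibration("wrist"))
print(get_obs()["t"])
E
```

```text
total 12
drwxr-xr-x  3 agent agent 4096 Dec  7 14:23 .
drwxr-xr-x 23 root  root  4096 Dec  7 14:23 ..
drwxr-xr-x  2 agent agent 4096 Dec  7 14:23 pics
{'t': 0.0, 'qpos': array([-1.202,  0.424,  1.631, -0.   ,  1.089, -0.019]), 'qvel': array([ 0.   , -0.001,  0.001, -0.001, -0.001, -0.001]), 'joint_torque': array([ -0.001, -54.463, -27.367,   0.064,   0.023,  -0.   ]), 'ee_pos': array([ 236.168, -578.042,  202.318]), 'orientation': array([-3.081, -0.605,  0.   ]), 'ft_force': array([-0.968,  0.79 , -1.114]), 'moment': array([-0.034, -0.014,  0.069]), 'width': 88.0517132175634}
scene press_weight [(array([509.6, 202.2,  89.3]), 0.88), (array([480.5, 511.2,   0.6]), 0.72), (array([258.5, 384.9,   1.7]), 0.56)]
scene hat_block [(array([ 514.6, -208.5,   -0.9]), 0.71)]
scene crown_top [(array([ 514.9, -208. ,  161.1]), 0.89)]
scene rest [(array([510.8, 195.3,   3.1]), 0.74)]
scene seat [(array([513.6, 197.2,  88.5]), 0.91)]
scene paint_jar [(array([723. ,   8.5,  -1.5]), 0.67), (array([ 753.1, -191.7,    0.3]), 0.22)]
scene thread_cone [(array([739.2, 232.6,   0.9]), 0.97)]
scene brush_mu
[... 906 characters left out ...]
08.5,  153.7]), 0.36)]
{'intrinsics': array([[598.516,   0.   , 318.014],
       [  0.   , 598.516, 238.518],
       [  0.   ,   0.   ,   1.   ]]), 'world_to_cam': array([[   0.005,   -1.   ,    0.021,  107.123],
       [  -0.996,   -0.007,   -0.092,  536.405],
       [   0.092,   -0.021,   -0.996, 1304.404],
       [   0.   ,    0.   ,    0.   ,    1.   ]])}
{'intrinsics': array([[371.648,   0.   , 326.051],
       [  0.   , 371.648, 239.956],
       [  0.   ,   0.   ,   1.   ]]), 'hand_eye': array([[  -0.   ,   -0.959,   -0.284,   77.975],
       [   1.   ,   -0.   ,   -0.001,   -0.379],
       [   0.001,   -0.284,    0.959, -179.841],
       [   0.   ,    0.   ,    0.   ,    1.   ]])}
0.9
```

View pics/scene0.png

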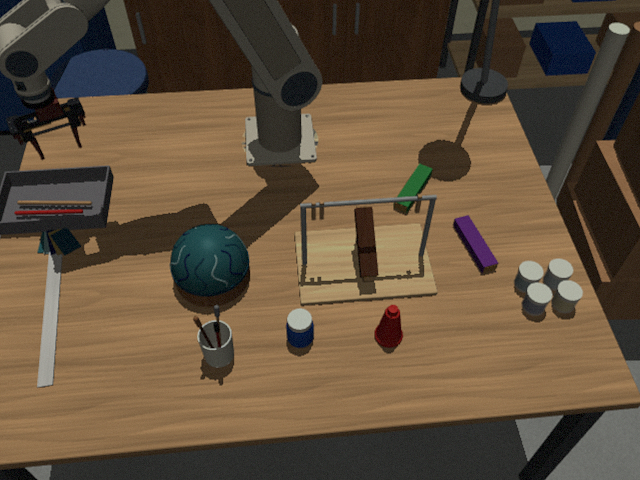

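View pics/top0.png

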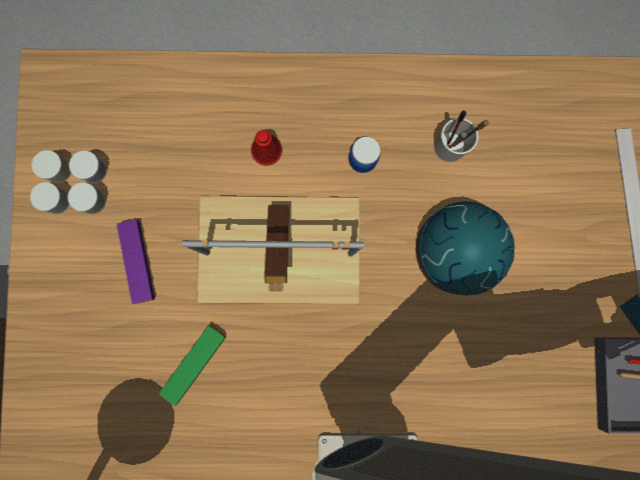

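```bash
cat > h.py <<'E'
from workcell import *
import cv2,numpy as np
from scipy.spatial.transform import Rotation as Ro
from scipy.optimize import minimize
np.set_printoptions(precision=2,suppress=True)
def proj(cam,P):
    c=calibration(cam);P=np.asarray(P,float);T=c["world_to_cam"]
    q=P@T[:3,:3].T+T[:3,3];u=q@c["intrinsics"].T
    return u[:,:2]/u[:,2:]
def hullmask(cam,P):
    m=np.zeros((1920,2560),np.uint8)
    h=cv2.convexHull((proj(cam,P)*4+1.5).astype(np.float32))
    cv2.fillConvexPoly(m,np.round(h).astype(np.int32),1)
    return cv2.resize(m.astype(np.float32),(640,480),interpolation=cv2.INTER_AREA)
def iou(a,b): return np.minimum(a,b).sum()/np.maximum(a,b).sum()
def hat(x,y):
    t=np.linspace(0,2*np.pi,72);P=[]
    for el in np.linspace(0,np.pi/2,19):
        P.append(np.c_[x+100*np.cos(el)*np.cos(t),y+100*np.cos(el)*np.sin(t),60+100*np.sin(el)+0*t])
    P.append(np.c_[x+100*np.cos(t),y+100*np.sin(t),0*t])
    return np.vstack(P)
def rest_base(x,y,w):
    c,s=np.cos(w),np.sin(w)
    return np.array([[x+c*a-s*b,y+s*a+c*b,z] for a in(-120,120) for b in(-180,180) for z in(0,12)])
def best(cam,name,near):
    r=regions_of(cam,name)
    return [(d["conf"],d["region"]) for d in r]
def tool():
    o=get_obs();return o["t"],o["ee_pos"],Ro.from_rotvec(o["orientation"])
E
python3 - <<'E'
from h import *
for cam in("top","scene"):
    get_image(cam)
    r=regions_of(cam,"hat_block")[0]; m=r["region"].astype(np.float32)
    f=lambda p:-iou(m,hullmask(cam,hat(*p)))
    s=minimize(f,[514,-207],method="Nelder-Mead",options=dict(initial_simplex=[[514,-207],[522,-207],[514,-199]],xatol=.1,fatol=1e-5))
    print(cam,"hat",r["conf"],s.x,s.fun)
    r=regions_of(cam,"rest")[0]; m=r["region"].astype(np.uint8)
    cv2.imwrite(f"pics/restmask_{cam}.png",m*255)
    for rr in regions_of(cam,"press_weight"):
        ys,xs=np.nonzero(rr["region"]); print(rr["conf"],xs.min(),xs.max(),ys.min(),ys.max(),cv2.minAreaRect(np.c_[xs,ys].astype(np.float32)))
    if cam=="top":
        mm=np.zeros_like(m);h=cv2.convexHull(np.c_[np.nonzero(m)[::-1]].astype(np.int32));cv2.fillConvexPoly(mm,h,1)
        print(cv2.minAreaRect(np.c_[np.nonzero(m)[::-1]].astype(np.float32)))
        im=cv2.imread("pics/top0.png");hsv=cv2.cvtColor(im,cv2.COLOR_BGR2HSV)
    print(np.round(proj(cam,rest_base(511,200,0)[1::2]),1))
print(get_obs()["t"])
E
```

```text
top hat 0.74 [ 514.89 -211.01] -0.9788879752159119
0.93 117 154 220 303 ((135.61509704589844, 260.9471435546875), (83.54413604736328, 24.326086044311523), 79.3803482055664)
0.83 159 225 325 404 ((192.9580841064453, 365.10260009765625), (22.52557945251465, 86.98422241210938), 36.25383758544922)
0.69 264 289 205 282 ((276.9264831542969, 243.54412841796875), (23.4971866607666, 77.8641586303711), 2.726310968399048)
0.19 434 488 112 162 ((459.4230651855469, 137.1153564453125), (37.442264556884766, 59.07557678222656), 33.6900634765625)
((273.5, 249.5), (109.0, 181.0), 90.0)
[[358.2 304.2]
 [195.3 303.5]
 [358.1 197.2]
 [197.9 195.9]]
scene hat 0.87 [ 516.74 -209.74] -0.9811059832572937
0.98 354 376 207 277 ((365.1551208496094, 241.93658447265625), (69.96347045898438, 19.072189331054688), 84.47245788574219)
0.73 453 496 216 271 ((474.6265869140625, 243.73171997070312), (62.72688674926758, 18.867870330810547), 58.172550201416016)
0.7 393 431 164 212 ((412.47943115234375, 188.1318817138672), (17.375164031982422, 53.42659378051758), 32.82853698730469)
[[294.4 230.4]
 [420.2 221.6]
 [300.9 302.1]
 [438.  291.3]]
1.3
```

```bash
python3 - <<'E'
import cv2
a=cv2.imread("pics/top0.png")[180:320,170:380];b=cv2.imread("pics/scene0.png")[180:310,280:450]
cv2.imwrite("pics/c1.png",cv2.resize(a,None,fx=3.8,fy=3.8,interpolation=2));cv2.imwrite("pics/c2.png",cv2.resize(b,None,fx=4.4,fy=4.4,interpolation=2))
E
```

```text
(no output)
```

View pics/c1.png

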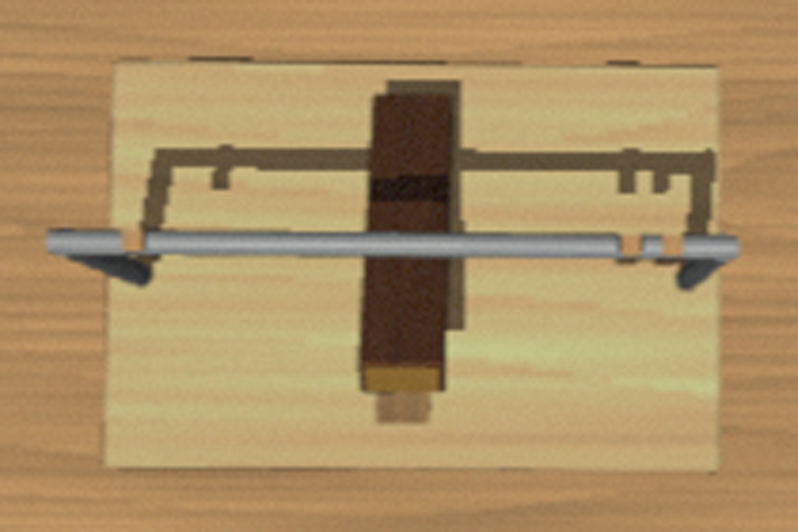

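View pics/c2.png

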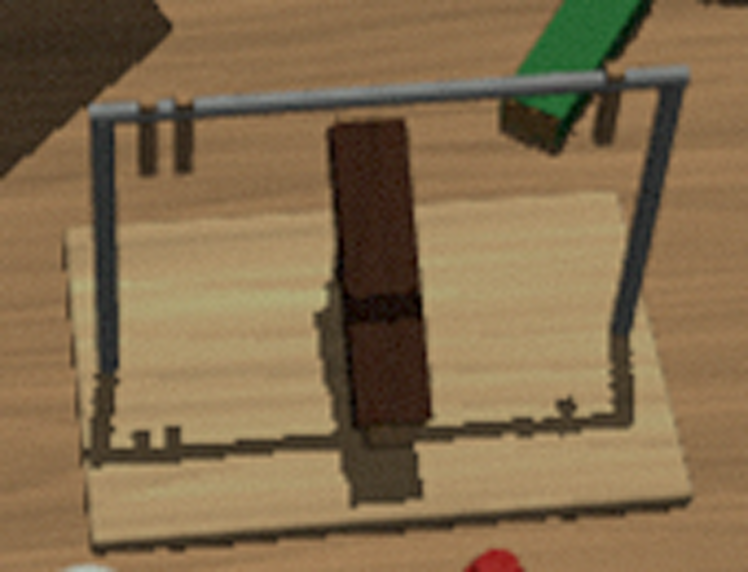

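{"fn": "move_arm", "kwargs": {"deltas": [[0, 0, 0, -0.04, 0.12], [0, 0, 0, -0.08, 0.24], [0, 0, 0, -0.12, 0.36], [0, 0, 0, -0.12, 0.388], [0, 0, 0, -0.12, 0.388]]}}

```text
t: 1.72
ee_pos: [236.9, -579.9, 326.3]
orientation: [3.136, -0.002, 0.003]
ft_force: [0.2, -0.8, -0.3]
width: 87.8
```

{"fn": "move_arm", "kwargs": {"deltas": [[0, 0.0175, -0.037, 0, 0], [0, 0.035, -0.074, 0, 0], [0, 0.0525, -0.111, 0, 0], [0, 0.07, -0.148, 0, 0], [0, 0.0875, -0.185, 0, 0]]}}

```text
t: 2.13
ee_pos: [323.6, -391.0, 321.3]
orientation: [-3.139, -0.001, 0.003]
ft_force: [0.3, -0.9, 0.6]
width: 87.7
```

{"fn": "move_arm", "kwargs": {"deltas": [[0, 0.0175, -0.037, 0, 0], [0, 0.035, -0.074, 0, 0], [0, 0.0525, -0.111, 0, 0], [0, 0.07, -0.148, 0, 0], [0, 0.0875, -0.185, 0, 0]]}}

```text
t: 2.55
ee_pos: [410.9, -206.2, 321.6]
orientation: [-3.14, -0.002, 0.004]
ft_force: [0.6, -0.1, 0.1]
width: 88.0
```

{"fn": "move_arm", "kwargs": {"deltas": [[0, 0.0175, -0.037, 0, 0], [0, 0.035, -0.074, 0, 0], [0, 0.0525, -0.111, 0, 0], [0, 0.07, -0.148, 0, 0], [0, 0.0875, -0.185, 0, 0]]}}

```text
t: 2.97
ee_pos: [498.4, -21.5, 321.5]
orientation: [-3.141, -0.002, 0.004]
ft_force: [0.6, -0.9, -0.1]
width: 87.8
```

{"fn": "move_arm", "kwargs": {"deltas": [[0, 0.0175, -0.037, 0, 0], [0, 0.035, -0.074, 0, 0], [0, 0.0525, -0.111, 0, 0], [0, 0.07, -0.148, 0, 0], [0, 0.0875, -0.185, 0, 0]]}}

```text
t: 3.38
ee_pos: [586.0, 163.2, 321.1]
orientation: [3.141, 0.003, -0.005]
ft_force: [1.2, -0.4, 0.1]
width: 87.7
```

{"fn": "move_arm", "kwargs": {"deltas": [[0, 0.014, -0.035, 0, 0], [0, 0.014, -0.035, 0, 0], [0, 0.014, -0.035, 0, 0]]}}

```text
t: 3.63
ee_pos: [599.7, 197.8, 320.5]
orientation: [3.14, 0.006, -0.006]
ft_force: [0.1, 0.3, 1.0]
width: 87.8
```

```bash
python3 - <<'E'
from h import *
print(tool()[:2])
for n in("scene","wrist"): cv2.imwrite(f"pics/{n}1.png",get_image(n))
print([(d["conf"],d["location"]) for d in place_of("wrist","press_weight")],[(d["conf"],d["location"]) for d in place_of("wrist","seat")])
E
```

```text
(3.6333, array([599.74, 197.77, 320.47]))
[(0.84, [483.4, 512.1, 2.2]), (0.81, [513.9, 199.6, 89.0]), (0.76, [259.0, 384.3, 0.3])] []
```

View pics/scene1.png

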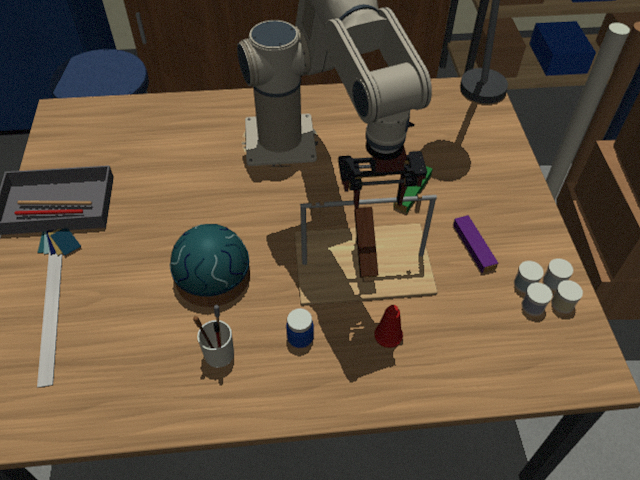

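View pics/wrist1.png

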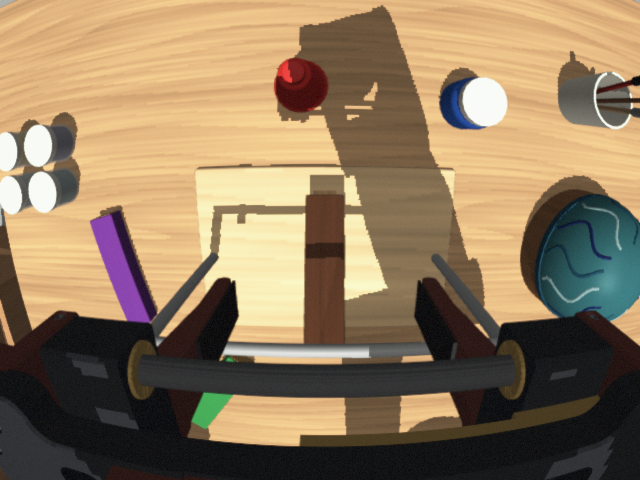

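```bash
python3 - <<'E'
from h import *
P=[[600,198,z] for z in range(280,760,40)]
print(np.c_[[p[2] for p in P],proj("scene",P)])
print(np.c_[proj("scene",[[600,198-89,400],[600,198+89,400],[600-37,198,400]])])
print(get_obs()["qpos"])
a=cv2.imread("pics/scene1.png")[0:280,230:450];cv2.imwrite("pics/c3.png",cv2.resize(a,None,fx=2.1,fy=2.1,interpolation=2))
E
```

```text
[[280.   375.19 220.88]
 [320.   376.52 209.34]
 [360.   377.92 197.27]
 [400.   379.37 184.64]
 [440.   380.9  171.4 ]
 [480.   382.5  157.51]
 [520.   384.18 142.93]
 [560.   385.95 127.59]
 [600.   387.81 111.44]
 [640.   389.77  94.42]
 [680.   391.84  76.44]
 [720.   394.03  57.43]]
[[338.1  187.32]
 [420.21 181.98]
 [376.75 172.34]]
[ 0.3   0.33  1.49 -0.    1.32  1.87]
```

View pics/c3.png

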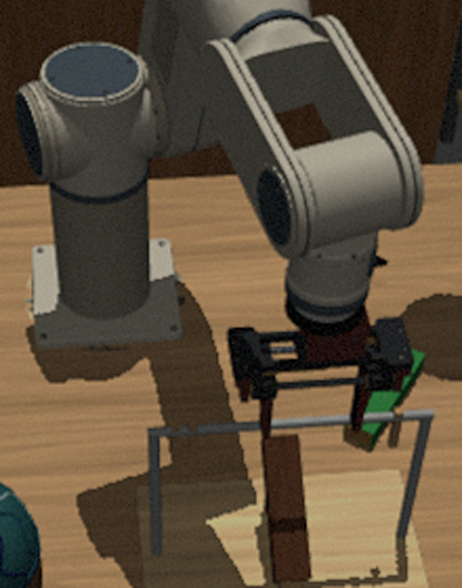

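{"fn": "move_arm", "kwargs": {"deltas": [[0, -0.028, 0, 0.03, 0], [0, -0.028, 0, 0.07, 0], [0, -0.028, 0, 0.11, 0], [0, -0.028, 0, 0.145, 0], [0, -0.028, 0, 0.145, 0]]}}

```text
t: 4.25
ee_pos: [567.6, 193.5, 171.8]
orientation: [3.138, -0.003, -0.017]
ft_force: [-1.0, 0.6, -0.6]
width: 88.2
```

```bash
python3 - <<'E'
from h import *
print(tool()[:2])
for n in("scene","wrist"): cv2.imwrite(f"pics/{n}2.png",get_image(n))
a=cv2.imread("pics/scene2.png")[50:310,270:450];cv2.imwrite("pics/c4.png",cv2.resize(a,None,fx=2.3,fy=2.3,interpolation=2))
E
```

```text
(4.25, array([567.62, 193.49, 171.76]))
```

View pics/c4.png

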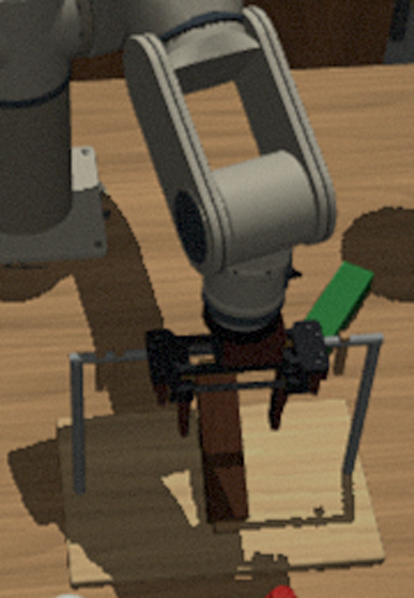

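View pics/wrist2.png

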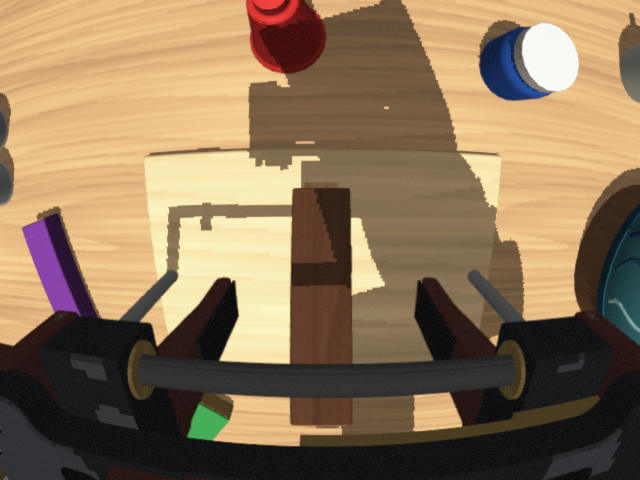

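{"fn": "move_arm", "kwargs": {"deltas": [[0, 0.002, -0.002, 0.0, 0], [0, 0.002, -0.002, 0.0, 0]]}}

```text
t: 4.52
ee_pos: [576.8, 198.9, 181.1]
orientation: [-3.14, 0.001, -0.008]
ft_force: [1.0, -0.6, 1.0]
width: 87.7
```

{"fn": "move_arm", "kwargs": {"deltas": [[0, -0.002, 0.002, 0.025, 0], [0, -0.002, 0.002, 0.05, 0], [0, -0.002, 0.002, 0.07, 0], [0, -0.002, 0.002, 0.07, 0], [0, -0.002, 0.002, 0.07, 0]]}}

```text
t: 4.93
ee_pos: [573.2, 196.5, 109.2]
orientation: [-3.141, 0.0, -0.001]
ft_force: [-0.5, -0.5, 0.6]
width: 88.0
```

```bash
python3 - <<'E'
from h import *
print(tool()[:2])
for n in("scene","wrist"): cv2.imwrite(f"pics/{n}3.png",get_image(n))
a=cv2.imread("pics/scene3.png")[50:310,270:450];cv2.imwrite("pics/c5.png",cv2.resize(a,None,fx=2.3,fy=2.3,interpolation=2))
print(tool()[:2],get_obs()["orientation"],get_obs()["ft_force"])
E
```

```text
(4.9333, array([573.16, 196.53, 109.16]))
(5.0333, array([574.15, 196.91, 110.36])) [-3.14  0.   -0.01] [ 0.01 -0.77  0.57]
```

View pics/c5.png

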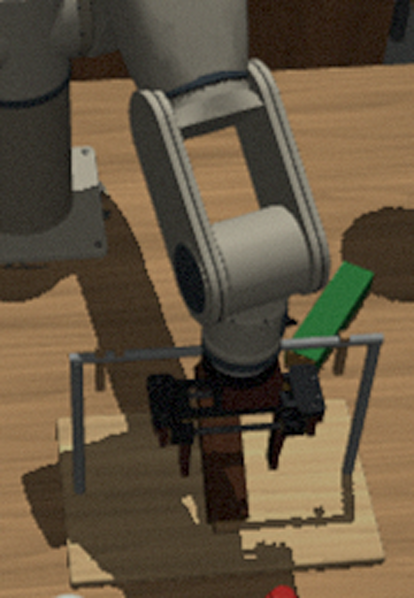

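View pics/wrist3.png

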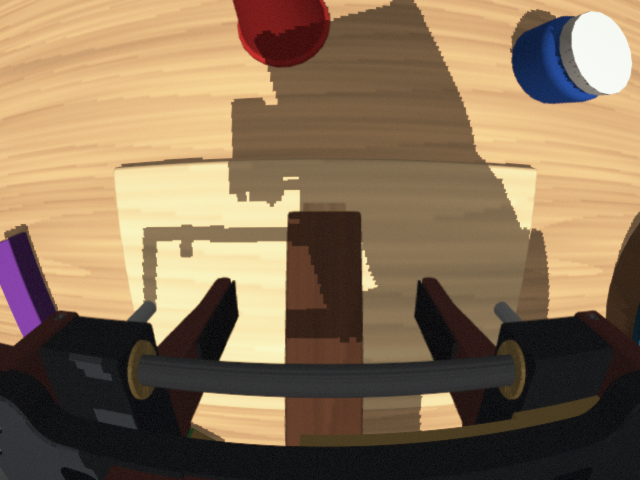

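```bash
cat >> h.py <<'E'
def wray(px,ee=None,R=None):
    c=calibration("wrist");K=c["intrinsics"];H=c["hand_eye"]
    d=(np.asarray(px,float)-K[:2,2])/K[0,0];r=np.linalg.norm(d)
    v=np.array([*(np.sin(r)*d/r),np.cos(r)])
    if ee is None: _,ee,R=tool()
    return ee+R.apply(H[:3,3]),R.apply(H[:3,:3]@v)
def wz(px,z,ee=None,R=None):
    o,v=wray(px,ee,R);return o+v*(z-o[2])/v[2]
E
python3 - <<'E'
from h import *
ee=np.array([573.5,196.7,109.6]);R=Ro.from_rotvec([-3.141,0,-.003])
for p in([288,212],[360,212],[285,310],[364,310]): print(wz(p,71,ee,R),wz(p,90,ee,R))
E
```

```text
[604.23 220.13  71.  ] [608.29 218.11  90.  ]
[604.21 176.73  71.  ] [608.28 178.48  90.  ]
[538.44 224.31  71.  ] [548.22 221.93  90.  ]
[538.48 172.16  71.  ] [548.26 174.32  90.  ]
```

{"fn": "move_arm", "kwargs": {"deltas": [[0, -0.001, -0.0015, 0.012, 0], [0, -0.002, -0.0015, 0.024, 0], [0, -0.002, -0.0015, 0.034, 0], [0, -0.002, -0.0015, 0.034, 0], [0, -0.002, -0.0015, 0.034, 0]]}}

```text
t: 5.45
ee_pos: [569.7, 197.6, 72.9]
orientation: [3.141, -0.0, -0.003]
ft_force: [0.1, 0.5, -0.2]
width: 87.8
```

{"fn": "move_arm", "kwargs": {"deltas": [[255, 0, 0, -0.002, 0], [255, 0, 0, -0.002, 0], [255, 0, 0, -0.002, 0], [255, 0, 0, -0.002, 0], [255, 0, 0, -0.002, 0]]}}

```text
t: 5.87
ee_pos: [570.7, 197.9, 76.4]
orientation: [-3.141, 0.0, -0.001]
ft_force: [0.4, 0.3, -0.7]
width: 57.7
```

{"fn": "move_arm", "kwargs": {"deltas": [[255, 0, 0, 0, 0], [255, 0, 0, 0, 0], [255, 0, 0, 0, 0], [255, 0, 0, 0, 0]]}}

```text
t: 6.2
ee_pos: [572.1, 199.5, 77.1]
orientation: [-3.139, 0.002, -0.005]
ft_force: [0.4, 8.8, 6.1]
width: 31.4
```

```bash
python3 - <<'E'
from h import *
print(get_obs())
for n in("scene","wrist"): cv2.imwrite(f"pics/{n}4.png",get_image(n))
a=cv2.imread("pics/scene4.png")[50:310,270:450];cv2.imwrite("pics/c6.png",cv2.resize(a,None,fx=2.3,fy=2.3,interpolation=2))
E
```

```text
{'t': 6.2, 'qpos': array([0.31, 0.56, 1.75, 0.  , 0.83, 1.89]), 'qvel': array([ 0.01, -0.  , -0.01,  0.01, -0.  ,  0.  ]), 'joint_torque': array([ -4.98, -51.76, -16.81,  -2.08,   1.06,  -0.09]), 'ee_pos': array([572.12, 199.51,  77.12]), 'orientation': array([-3.14,  0.  , -0.01]), 'ft_force': array([0.4 , 8.82, 6.1 ]), 'moment': array([ 1.66, -0.11, -0.07]), 'width': 31.4000873127516}
```

View pics/c6.png

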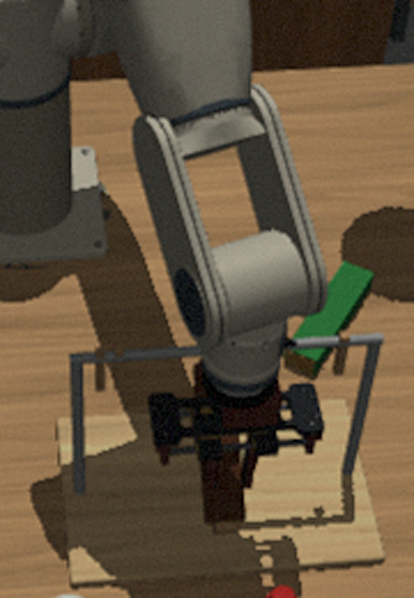

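View pics/wrist4.png

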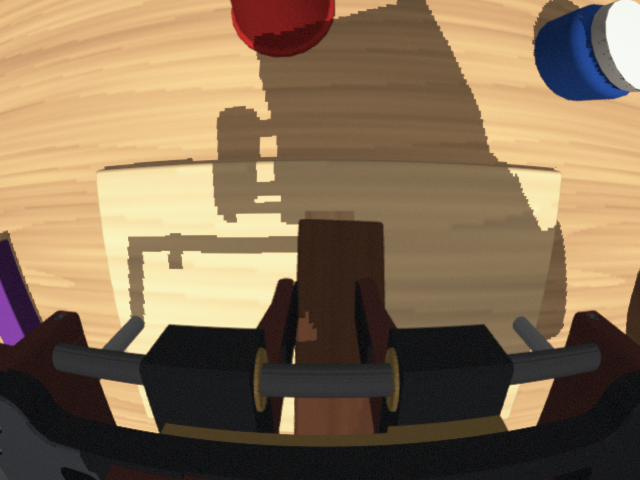

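```bash
python3 - <<'E'
from h import *
t=get_image("top"); cv2.imwrite("pics/top4.png",t)
cv2.imwrite("pics/c7.png",cv2.resize(t[180:320,170:380],None,fx=3.8,fy=3.8,interpolation=2))
a=cv2.imread("pics/wrist4.png")[200:440,220:440].astype(float)*2.2;cv2.imwrite("pics/c8.png",cv2.resize(np.clip(a,0,255).astype(np.uint8),None,fx=2.5,fy=2.5,interpolation=2))
a=cv2.imread("pics/scene4.png")[190:300,320:430].astype(float)*2.2;cv2.imwrite("pics/c9.png",cv2.resize(np.clip(a,0,255).astype(np.uint8),None,fx=5,fy=5,interpolation=2))
E
```

```text
(no output)
```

View pics/c7.png

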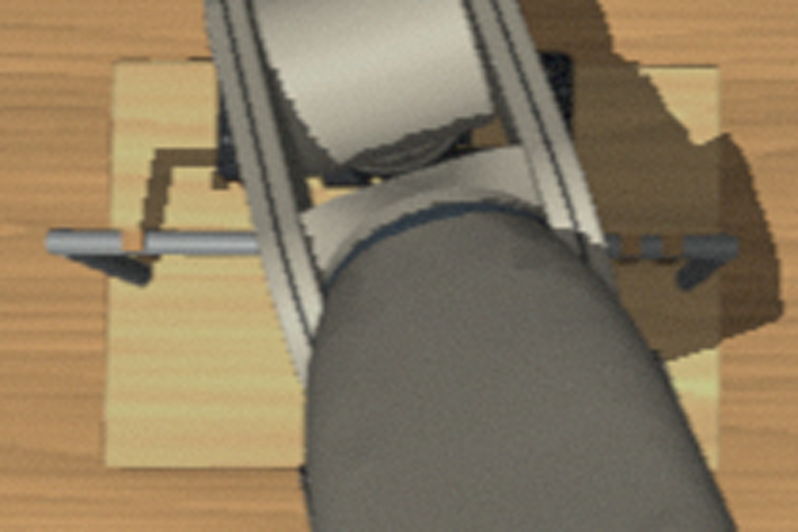

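View pics/c8.png

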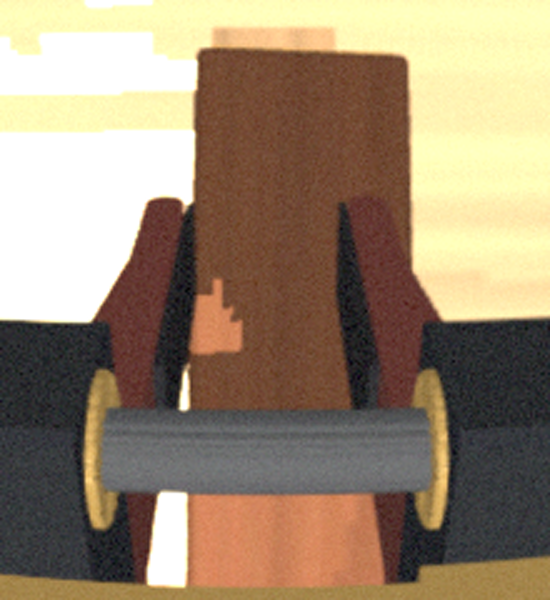

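View pics/c9.png

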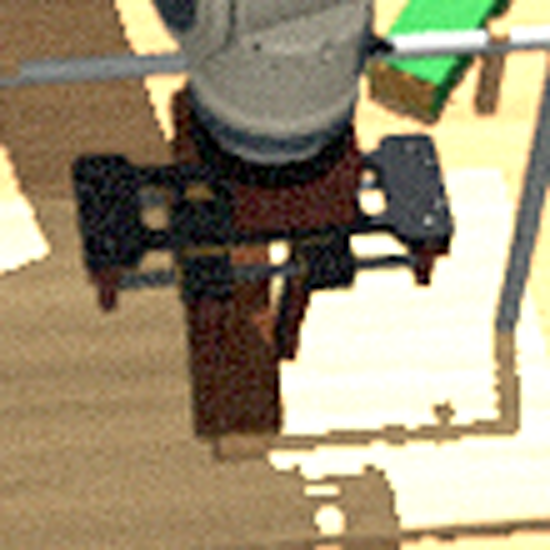

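```bash
cat >> h.py <<'E'
def wproj(Pt):
    c=calibration("wrist");K=c["intrinsics"];H=np.linalg.inv(c["hand_eye"])
    q=np.asarray(Pt,float)@H[:3,:3].T+H[:3,3];a=np.arctan2(np.hypot(q[:,0],q[:,1]),q[:,2]);n=np.hypot(q[:,0],q[:,1])
    return K[:2,2]+K[0,0]*(a/n)[:,None]*q[:,:2]
E
python3 - <<'E'
from h import *
print(wproj([[x,y,z] for x in(-10,10) for y in(-15.7,-44) for z in(-5,14)]))
ee=np.array([572.1,199.5,77.1]);R=Ro.from_rotvec([np.pi,0,0])
for px in([299,220],[383,222],[295,340],[385,300],[326,280]):
    o,v=wray(px,ee,R); n=np.array([.5,0,.866]);p0=np.array([512,198,90])+30*n
    print(o+v*((p0-o)@n)/(v@n))
E
```

```text
[[296.98 305.74]
 [299.39 290.89]
 [244.23 304.82]
 [250.81 290.28]
 [295.84 270.34]
 [298.49 257.93]
 [241.15 269.88]
 [248.36 257.71]]
[605.46 213.9   70.68]
[604.58 170.42  71.19]
[552.7  215.13 101.14]
[569.71 170.64  91.32]
[578.57 199.97  86.21]
```

{"fn": "move_arm", "kwargs": {"deltas": [[0, 0, 0, 0, 0], [0, 0, 0, 0, 0], [0, 0, 0, 0, 0], [0, 0, 0, 0, 0]]}}

```text
t: 6.68
ee_pos: [570.6, 197.8, 76.1]
orientation: [3.142, -0.0, 0.0]
ft_force: [0.3, 0.5, 1.4]
width: 42.7
```

```bash
python3 - <<'E'
from h import *
print(get_obs())
for n in("scene","wrist"): cv2.imwrite(f"pics/{n}5.png",get_image(n))
a=cv2.imread("pics/wrist5.png")[180:440,190:470].astype(float)*2.2;cv2.imwrite("pics/c8b.png",cv2.resize(np.clip(a,0,255).astype(np.uint8),None,fx=2.3,fy=2.3,interpolation=2))
a=cv2.imread("pics/scene5.png")[190:300,320:430].astype(float)*2.2;cv2.imwrite("pics/c9b.png",cv2.resize(np.clip(a,0,255).astype(np.uint8),None,fx=5,fy=5,interpolation=2))
E
```

```text
{'t': 6.6833, 'qpos': array([ 0.31,  0.56,  1.75, -0.  ,  0.83,  1.89]), 'qvel': array([0., 0., 0., 0., 0., 0.]), 'joint_torque': array([ -0.35, -55.24, -20.16,  -0.13,   0.26,   0.01]), 'ee_pos': array([570.58, 197.77,  76.11]), 'orientation': array([ 3.14, -0.  ,  0.  ]), 'ft_force': array([0.28, 0.48, 1.42]), 'moment': array([ 0.17, -0.19,  0.03]), 'width': 42.65046593702678}
```

View pics/c8b.png

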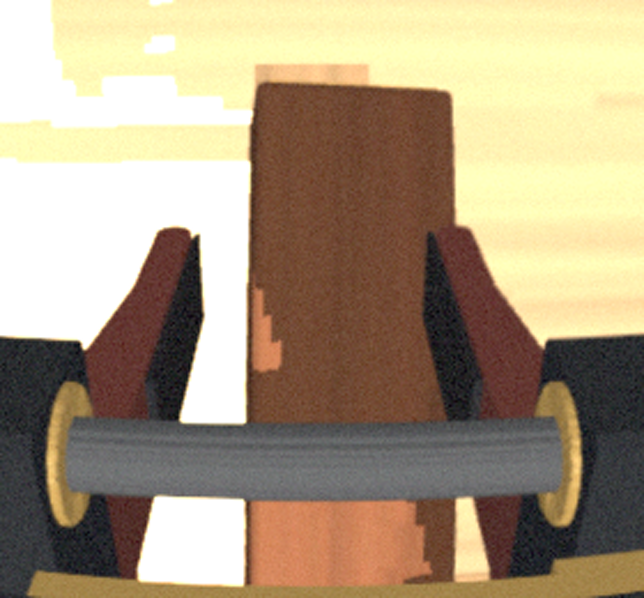

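View pics/c9b.png

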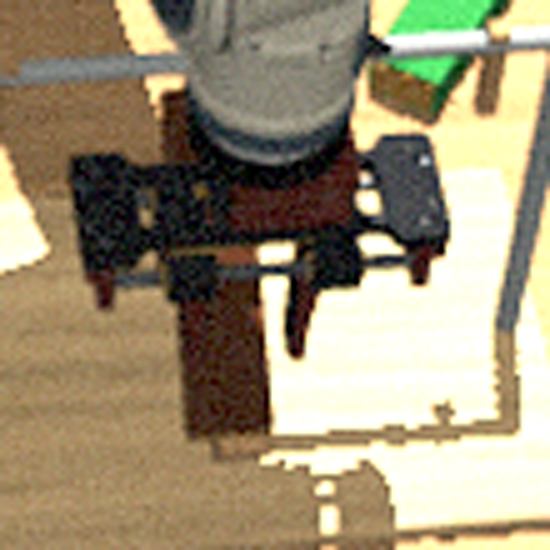

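```bash
python3 - <<'E'
from h import *
print(proj("scene",[[571,198+21.3,62],[571,198+30,62],[571,225,85],[571,225,100]]))
n=np.array([.5,0,.866]);a=np.array([.866,0,-.5]);s=np.array([512,198,90])
for y in(176,221,165,210):
  print(y,proj("scene",[s+90*a+30*n+[0,y-198,0],s+90*a+[0,y-198,0],s-90*a+30*n+[0,y-198,0]]).round(1).tolist())
E
```

```text
[[375.37 266.14]
 [378.68 265.89]
 [378.23 260.69]
 [378.69 257.18]]
176 [[360.8, 276.1], [359.5, 277.1], [354.6, 206.9]]
221 [[378.3, 274.7], [376.6, 275.8], [371.8, 205.7]]
165 [[356.5, 276.4], [355.3, 277.5], [350.4, 207.2]]
210 [[374.0, 275.0], [372.4, 276.1], [367.6, 206.0]]
```

```bash
python3 - <<'E'
import cv2,numpy as np
a=cv2.imread("pics/scene5.png")[225:290,345:395].astype(float)*2.2;cv2.imwrite("pics/c10.png",cv2.resize(np.clip(a,0,255).astype(np.uint8),None,fx=9,fy=9,interpolation=2))
E
```

```text
(no output)
```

View pics/c10.png

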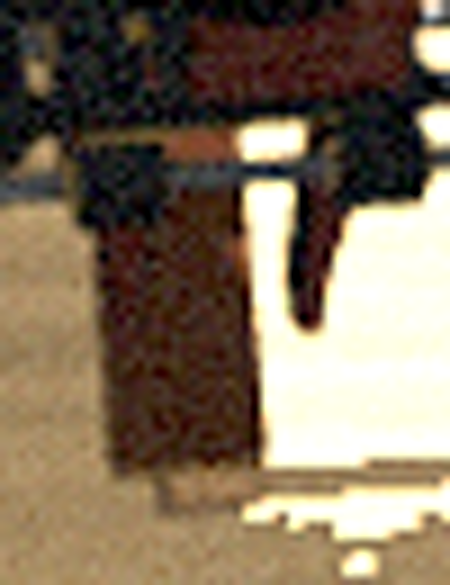

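```bash
python3 - <<'E'
from h import *
from scipy.optimize import least_squares
for px,y in(([237,282],-44),([236,322],-44),([196+(-190)*0+0,0],0))[:2]:
    s=least_squares(lambda p:wproj([[p[0],y,p[1]]])[0]-px,[0,10]);print(px,s.x)
# current image: pad edges (crop 2.3 offset 190,180)
for px,y in(([190+200/2.3,180+235/2.3],-21.3),([190+203/2.3,180+320/2.3],-21.3),([190+428/2.3,180+232/2.3],21.3)):
    s=least_squares(lambda p:wproj([[p[0],y,p[1]]])[0]-px,[0,10]);print(px,s.x)
a=cv2.imread("pics/wrist3.png")[240:480,130:340].astype(float)*2.2;cv2.imwrite("pics/c11.png",cv2.resize(np.clip(a,0,255).astype(np.uint8),None,fx=2.5,fy=2.5,interpolation=2))
E
```

```text
[237, 282] [  7.69 -15.52]
[236, 322] [ -9.44 -25.01]
[276.95652173913044, 282.17391304347825] [ 16.21 -35.04]
[278.2608695652174, 319.13043478260875] [ -0.45 -37.34]
[376.0869565217391, 280.8695652173913] [ 15.37 -31.65]
```

View pics/c11.png

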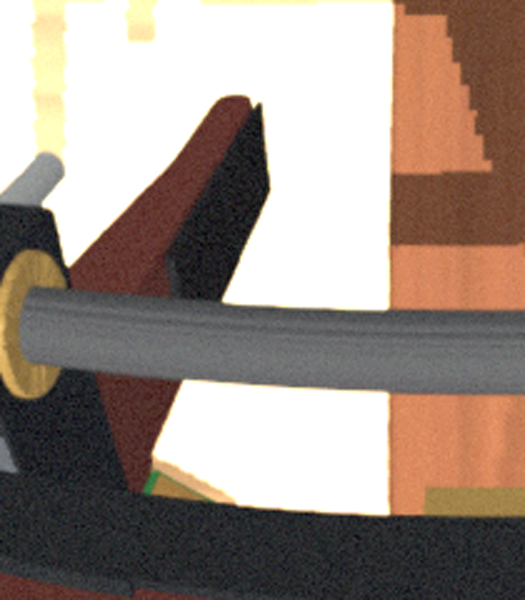

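{"fn": "move_arm", "kwargs": {"deltas": [[0, 0, 0, -0.01, 0], [0, 0, 0, -0.02, 0], [0, 0, 0, -0.02, 0], [0, 0, 0, -0.02, 0], [0, 0, 0, -0.02, 0]]}}

```text
t: 7.2
ee_pos: [570.5, 197.8, 96.3]
orientation: [-3.142, 0.0, -0.0]
ft_force: [-0.7, -0.3, -0.4]
width: 84.0
```

```bash
python3 - <<'E'
from h import *
o=get_obs();print(o["ee_pos"],o["orientation"],o["width"],o["ft_force"])
for n in("scene","wrist"): cv2.imwrite(f"pics/{n}6.png",get_image(n))
a=cv2.imread("pics/wrist6.png")[180:460,170:480].astype(float)*2.2;cv2.imwrite("pics/c12.png",cv2.resize(np.clip(a,0,255).astype(np.uint8),None,fx=2,fy=2,interpolation=2))
E
```

```text
[570.46 197.78  96.35] [-3.14  0.   -0.  ] 83.95066401665606 [-0.68 -0.27 -0.4 ]
```

View pics/c12.png

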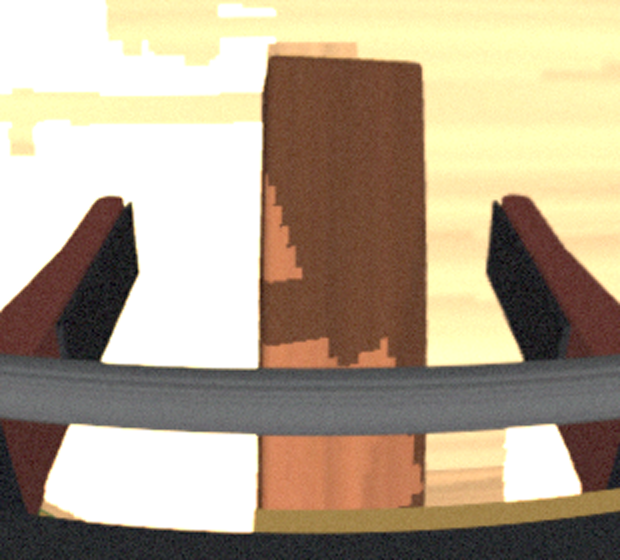

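```bash
python3 - <<'E'
from h import *
ee=np.array([570.5,197.8,96.3]);R=Ro.from_rotvec([np.pi,0,0]);n=np.array([.5,0,.866]);p0=np.array([512,198,90])+30*n
for c in([268,57],[421,64],[262,330],[425,330],[258,490],[424,490]):
    o,v=wray([170+c[0]/2,180+c[1]/2],ee,R);print(o+v*((p0-o)@n)/(v@n))
E
```

```text
[605.91 210.72  70.42]
[604.19 167.38  71.41]
[540.42 211.55 108.23]
[540.12 168.12 108.4 ]
[502.11 212.69 130.35]
[501.6  168.22 130.64]
```

{"fn": "move_arm", "kwargs": {"deltas": [[0, 0.0, 0.008, 0.01, 0], [0, 0, 0.008, 0.02, 0], [0, 0, 0.008, 0.03, 0], [0, 0, 0.008, 0.03, 0], [0, 0, 0.008, 0.03, 0]]}}

```text
t: 7.72
ee_pos: [569.6, 189.5, 64.6]
orientation: [3.141, -0.001, -0.004]
ft_force: [-0.0, -0.8, 0.3]
width: 87.5
```

{"fn": "move_arm", "kwargs": {"deltas": [[0, 0.001, 0, 0.01, 0], [0, 0.001, 0, 0.02, 0], [0, 0.001, 0, 0.02, 0], [0, 0.001, 0, 0.02, 0]]}}

```text
t: 8.05
ee_pos: [570.9, 189.7, 45.2]
orientation: [3.141, -0.0, -0.003]
ft_force: [0.2, 0.7, -0.5]
width: 87.7
```

```bash
python3 - <<'E'
from h import *
o=get_obs();print(o["ee_pos"],o["orientation"],o["width"],o["ft_force"])
for n in("scene","wrist"): cv2.imwrite(f"pics/{n}7.png",get_image(n))
a=cv2.imread("pics/wrist7.png")[180:460,170:480].astype(float)*2.2;cv2.imwrite("pics/c13.png",cv2.resize(np.clip(a,0,255).astype(np.uint8),None,fx=2,fy=2,interpolation=2))
a=cv2.imread("pics/scene7.png")[70:300,290:450].astype(float)*1.5;cv2.imwrite("pics/c14.png",cv2.resize(np.clip(a,0,255).astype(np.uint8),None,fx=2.5,fy=2.5,interpolation=2))
E
```

```text
[570.87 189.74  45.15] [ 3.14 -0.   -0.  ] 87.73762725602829 [ 0.19  0.67 -0.5 ]
```

View pics/c13.png

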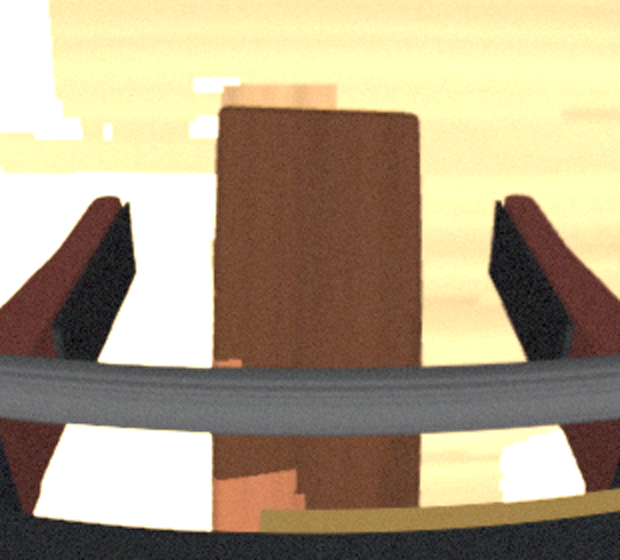

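View pics/c14.png

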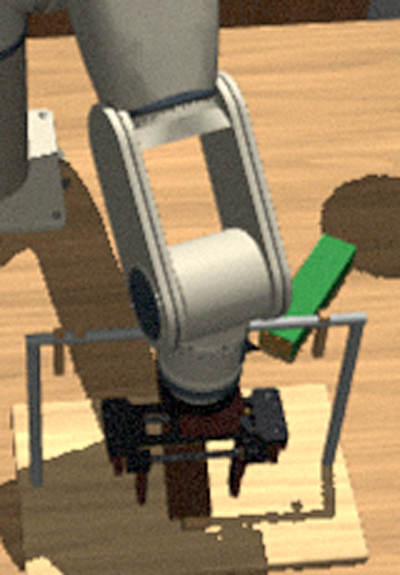

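{"fn": "move_arm", "kwargs": {"deltas": [[255, 0, 0, 0, 0], [255, 0, 0, 0, 0], [255, 0, 0, 0, 0], [255, 0, 0, 0, 0], [255, 0, 0, 0, 0]]}}

```text
t: 8.57
ee_pos: [571.6, 189.9, 46.3]
orientation: [-3.141, 0.0, -0.001]
ft_force: [-0.3, -0.3, -0.5]
width: 58.3
```

{"fn": "move_arm", "kwargs": {"deltas": [[255, 0, 0, 0, 0], [255, 0, 0, 0, 0], [255, 0, 0, 0, 0], [255, 0, 0, 0, 0]]}}

```text
t: 8.9
ee_pos: [571.5, 189.9, 46.1]
orientation: [-3.142, 0.0, 0.0]
ft_force: [-0.6, 0.2, 0.5]
width: 46.9
```

{"fn": "move_arm", "kwargs": {"deltas": [[255, 0, 0, 0, 0], [255, 0, 0, 0, 0], [255, 0.002, 0, -0.004, 0], [255, 0.004, 0, -0.008, 0], [255, 0.006, 0, -0.011, 0]]}}

```text
t: 9.32
ee_pos: [577.0, 189.7, 57.1]
orientation: [3.141, -0.0, -0.002]
ft_force: [0.2, -0.3, -4.2]
width: 45.4
```

```bash
python3 - <<'E'
from h import *
o=get_obs();print(o["ee_pos"],o["orientation"],o["width"],o["ft_force"],o["moment"])
for n in("scene","wrist"): cv2.imwrite(f"pics/{n}8.png",get_image(n))
a=cv2.imread("pics/wrist8.png")[180:460,170:480].astype(float)*2.2;cv2.imwrite("pics/c15.png",cv2.resize(np.clip(a,0,255).astype(np.uint8),None,fx=2,fy=2,interpolation=2))
a=cv2.imread("pics/scene8.png")[150:300,320:450].astype(float)*1.5;cv2.imwrite("pics/c16.png",cv2.resize(np.clip(a,0,255).astype(np.uint8),None,fx=4,fy=4,interpolation=2))
E
```

```text
[577.04 189.71  57.05] [ 3.14 -0.   -0.  ] 45.38455709207151 [ 0.17 -0.32 -4.19] [ 0.09 -0.18  0.03]
```

View pics/c15.png

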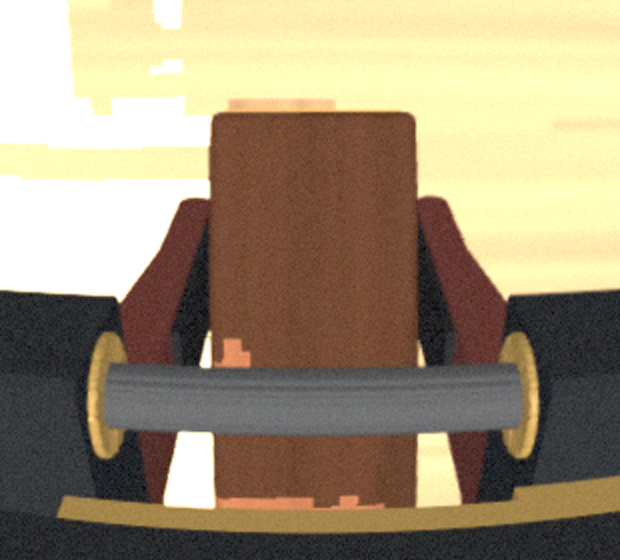

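View pics/c16.png

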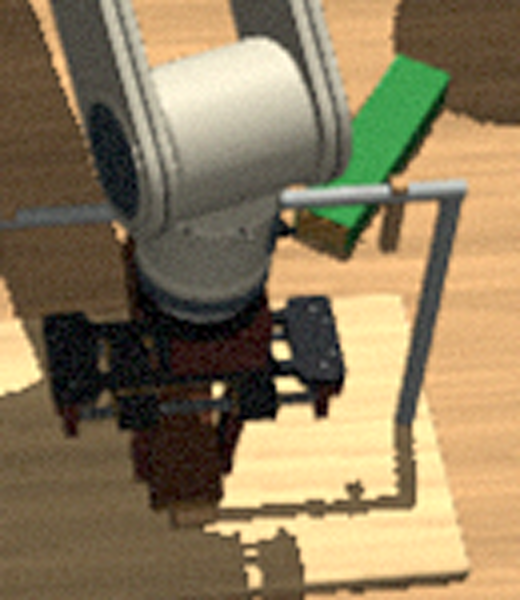

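{"fn": "move_arm", "kwargs": {"deltas": [[255, 0.004, 0, -0.007, 0], [255, 0.008, 0, -0.014, 0], [255, 0.013, 0, -0.022, 0], [255, 0.018, 0, -0.031, 0], [255, 0.023, 0, -0.04, 0]]}}

```text
t: 9.83
ee_pos: [601.4, 189.9, 98.3]
orientation: [-3.141, 0.0, -0.001]
ft_force: [-0.1, -0.3, -5.0]
width: 45.0
```

{"fn": "move_arm", "kwargs": {"deltas": [[255, 0, 0, 0, 0], [255, 0, 0, 0, 0]]}}

```text
t: 10.0
ee_pos: [603.6, 190.3, 99.0]
orientation: [-3.14, 0.001, -0.01]
ft_force: [7.7, -0.8, 0.6]
width: 45.0
```

```bash
python3 - <<'E'
from h import *
o=get_obs();print(o["ee_pos"],o["orientation"],o["width"],o["ft_force"],o["moment"])
for n in("scene","wrist"): cv2.imwrite(f"pics/{n}9.png",get_image(n))
a=cv2.imread("pics/wrist9.png")[180:460,170:480].astype(float)*2.2;cv2.imwrite("pics/c17.png",cv2.resize(np.clip(a,0,255).astype(np.uint8),None,fx=2,fy=2,interpolation=2))
a=cv2.imread("pics/scene9.png")[150:300,320:450].astype(float)*1.5;cv2.imwrite("pics/c18.png",cv2.resize(np.clip(a,0,255).astype(np.uint8),None,fx=4,fy=4,interpolation=2))
E
```

```text
[603.55 190.3   99.04] [-3.14  0.   -0.01] 44.9909960757696 [ 7.7  -0.83  0.62] [ 0.03 -0.86  0.  ]
```

View pics/c17.png

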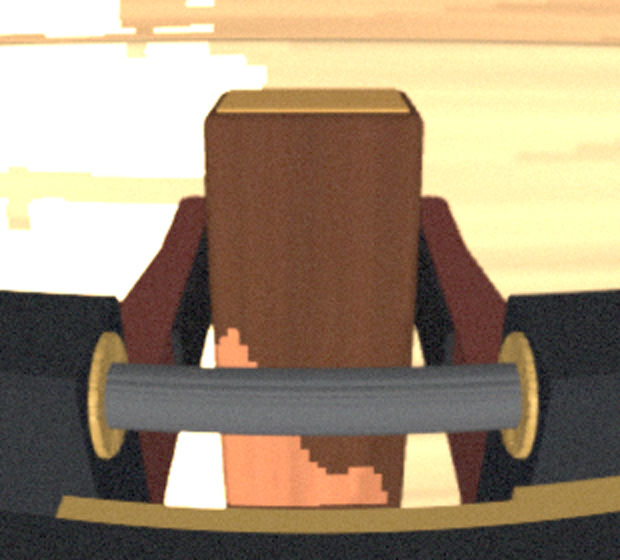

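View pics/c18.png

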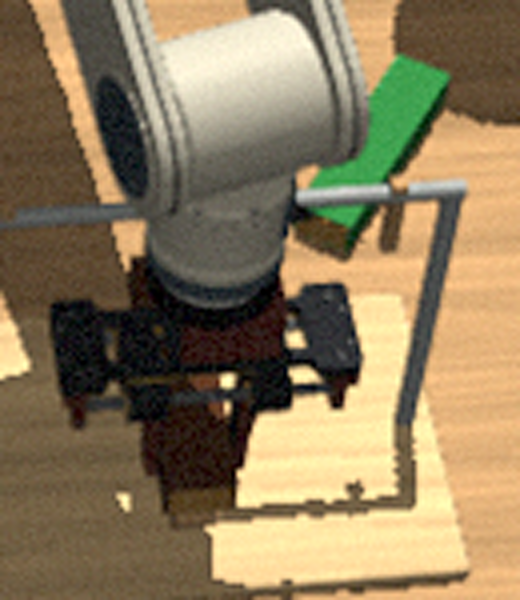

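{"fn": "move_arm", "kwargs": {"deltas": [[255, 0.005, 0, -0.006, 0], [255, 0.015, 0, -0.012, 0], [255, 0.03, 0, -0.016, 0], [255, 0.045, 0, -0.018, 0], [255, 0.06, 0, -0.02, 0]]}}

```text
t: 10.52
ee_pos: [660.5, 189.7, 117.0]
orientation: [3.141, -0.0, -0.002]
ft_force: [0.2, 0.6, -5.2]
width: 45.3
```

```bash
python3 - <<'E'
from h import *
o=get_obs();print(o["ee_pos"],o["orientation"],o["width"],o["ft_force"],o["moment"])
for n in("scene","wrist"): cv2.imwrite(f"pics/{n}10.png",get_image(n))
a=cv2.imread("pics/wrist10.png")[180:460,170:480].astype(float)*2.2;cv2.imwrite("pics/c19.png",cv2.resize(np.clip(a,0,255).astype(np.uint8),None,fx=2,fy=2,interpolation=2))
a=cv2.imread("pics/scene10.png")[150:300,320:450].astype(float)*1.5;cv2.imwrite("pics/c20.png",cv2.resize(np.clip(a,0,255).astype(np.uint8),None,fx=4,fy=4,interpolation=2))
E
```

```text
[660.49 189.75 117.04] [ 3.14 -0.   -0.  ] 45.34751478297014 [ 0.19  0.61 -5.2 ] [ 0.09 -0.36 -0.01]
```

View pics/c19.png

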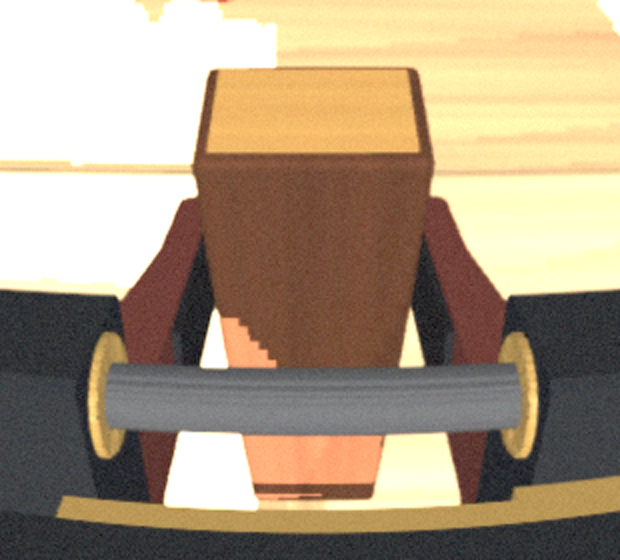

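View pics/c20.png

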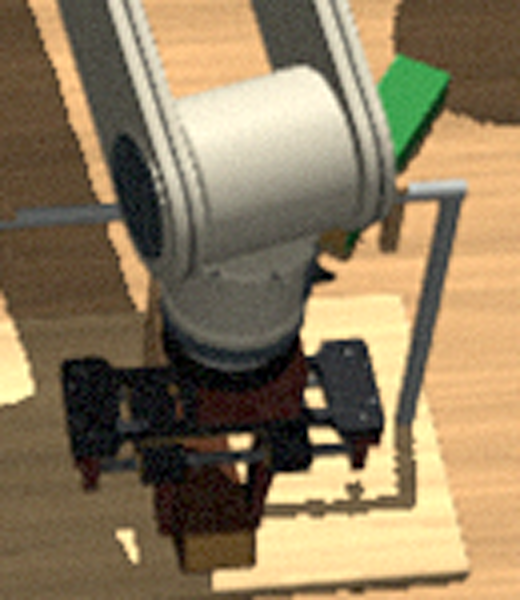

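{"fn": "move_arm", "kwargs": {"deltas": [[255, 0.004, 0, -0.03, 0], [255, 0.008, 0, -0.065, 0], [255, 0.01, 0, -0.1, 0], [255, 0.01, 0, -0.14, 0], [255, 0.01, 0, -0.18, 0]]}}

```text
t: 11.03
ee_pos: [669.0, 189.5, 297.5]
orientation: [3.141, -0.0, -0.006]
ft_force: [0.0, 0.4, -5.1]
width: 44.8
```

{"fn": "move_arm", "kwargs": {"deltas": [[255, 0, 0.03, 0, 0], [255, 0, 0.065, 0, 0], [255, 0, 0.1, 0, 0], [255, -0.005, 0.14, 0, 0], [255, -0.01, 0.18, 0, 0]]}}

```text
t: 11.45
ee_pos: [659.0, 8.7, 296.3]
orientation: [-3.141, -0.001, 0.004]
ft_force: [1.2, 0.1, -5.1]
width: 45.0
```

{"fn": "move_arm", "kwargs": {"deltas": [[255, -0.008, 0.04, 0, 0], [255, -0.016, 0.08, 0, 0], [255, -0.024, 0.12, 0, 0], [255, -0.032, 0.16, 0, 0], [255, -0.04, 0.2, 0, 0]]}}

```text
t: 11.87
ee_pos: [618.7, -191.4, 296.4]
orientation: [-3.141, 0.0, 0.003]
ft_force: [1.1, 0.1, -4.8]
width: 44.8
```

{"fn": "move_arm", "kwargs": {"deltas": [[255, -0.009, 0.04, 0, 0], [255, -0.018, 0.08, 0, 0], [255, -0.027, 0.12, 0, 0], [255, -0.036, 0.155, 0, 0], [255, -0.045, 0.185, 0, 0]]}}

```text
t: 12.28
ee_pos: [573.6, -376.9, 296.2]
orientation: [-3.14, 0.002, 0.003]
ft_force: [0.8, -0.1, -5.7]
width: 44.6
```

{"fn": "move_arm", "kwargs": {"deltas": [[255, -0.005, 0.02, 0.02, 0], [255, -0.01, 0.04, 0.06, 0], [255, -0.01, 0.05, 0.1, 0], [255, -0.01, 0.05, 0.14, 0], [255, -0.01, 0.05, 0.14, 0]]}}

```text
t: 12.7
ee_pos: [559.3, -421.4, 146.9]
orientation: [-3.13, 0.003, 0.021]
ft_force: [-1.0, 1.8, -8.3]
width: 44.9
```

```bash
python3 - <<'E'
from h import *
o=get_obs();print(o["ee_pos"],o["orientation"],o["width"],o["ft_force"],o["moment"])
for n in("scene","wrist"): cv2.imwrite(f"pics/{n}11.png",get_image(n))
a=cv2.imread("pics/wrist11.png")[140:480,150:500].astype(float)*1.5;cv2.imwrite("pics/c21.png",cv2.resize(np.clip(a,0,255).astype(np.uint8),None,fx=1.7,fy=1.7,interpolation=2))
a=cv2.imread("pics/scene11.png")[100:400,0:260].astype(float)*1.5;cv2.imwrite("pics/c22.png",cv2.resize(np.clip(a,0,255).astype(np.uint8),None,fx=2,fy=2,interpolation=2))
E
```

```text
[ 559.27 -421.44  146.89] [-3.13  0.    0.02] 44.94764296427382 [-0.96  1.84 -8.31] [ 0.28 -0.42 -0.03]
```

View pics/c21.png

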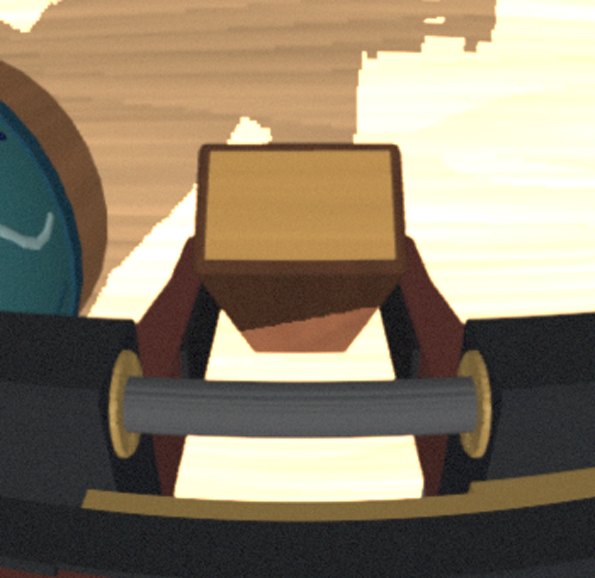

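View pics/c22.png

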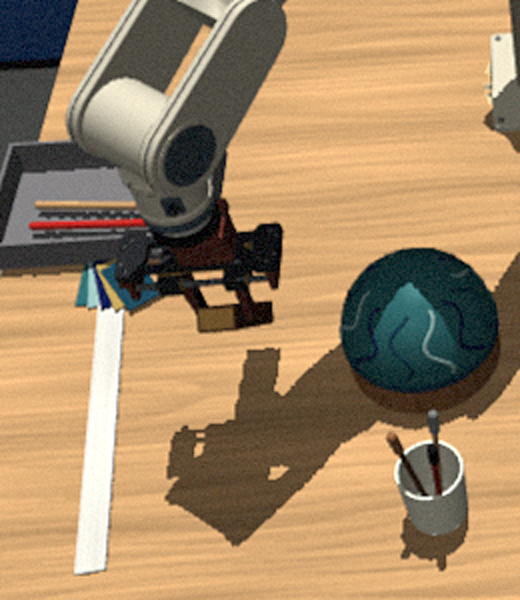

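```bash
cat >> h.py <<'E'
from scipy.optimize import least_squares
def barpts(al,s,o,gz=-35):
    # bar in tool frame (x fwd, z down): grip at (0,gz); returns front under, front top, tail top rows
    a=np.array([np.cos(al),0,-np.sin(al)]);n=np.array([-np.sin(al),0,-np.cos(al)])
    g=np.array([0,0,gz]);org=g-s*a-o*n
    return org+90*a,org+90*a+30*n,org-90*a+30*n
def fit(rows,gz=-35,x0=(1,60,22)):
    f=lambda p:wproj(barpts(*p,gz=gz))[:,1]-rows
    r=least_squares(f,x0,x_scale=(.1,10,5));return r.x,r.cost
E
python3 - <<'E'
from h import *
for rows in ([225,297.6,346],):
  for gz in(-30,-35,-40):
    print(fit(rows,gz))
# earlier image 10: crop x2 off 180
print(fit([180+68/2,180+160/2,180+490/2]))
E
```

```text
(array([ 0.9 , 61.28, 29.44]), np.float64(1.9912111425226692e-25))
(array([ 0.9 , 65.18, 32.57]), np.float64(1.0392264238764356e-24))
(array([ 0.9 , 69.09, 35.69]), np.float64(3.6027471916770656e-22))
(array([ 0.43, 60.95, 35.59]), np.float64(0.0))
```

{"fn": "move_arm", "kwargs": {"deltas": [[255, 0, 0, 0.015, 0], [255, 0, 0, 0.03, 0], [255, 0, 0, 0.04, 0], [255, 0, 0, 0.04, 0], [255, 0, 0, 0.04, 0]]}}

```text
t: 13.22
ee_pos: [565.5, -424.8, 117.5]
orientation: [-3.141, -0.0, 0.001]
ft_force: [0.3, 0.1, -4.9]
width: 44.8
```

```bash
python3 - <<'E'
from h import *
o=get_obs();print(o["ee_pos"],o["orientation"],o["width"],o["ft_force"],o["moment"])
for n in("scene","wrist"): cv2.imwrite(f"pics/{n}12.png",get_image(n))
a=cv2.imread("pics/wrist12.png")[140:480,150:500].astype(float)*1.5;cv2.imwrite("pics/c23.png",cv2.resize(np.clip(a,0,255).astype(np.uint8),None,fx=1.7,fy=1.7,interpolation=2))
a=cv2.imread("pics/scene12.png")[180:300,60:180].astype(float)*1.5;cv2.imwrite("pics/c24.png",cv2.resize(np.clip(a,0,255).astype(np.uint8),None,fx=4,fy=4,interpolation=2))
E
```

```text
[ 565.48 -424.78  117.48] [-3.14 -0.    0.  ] 44.76755280776698 [ 0.28  0.08 -4.9 ] [ 0.07 -0.23 -0.01]
```

View pics/c23.png

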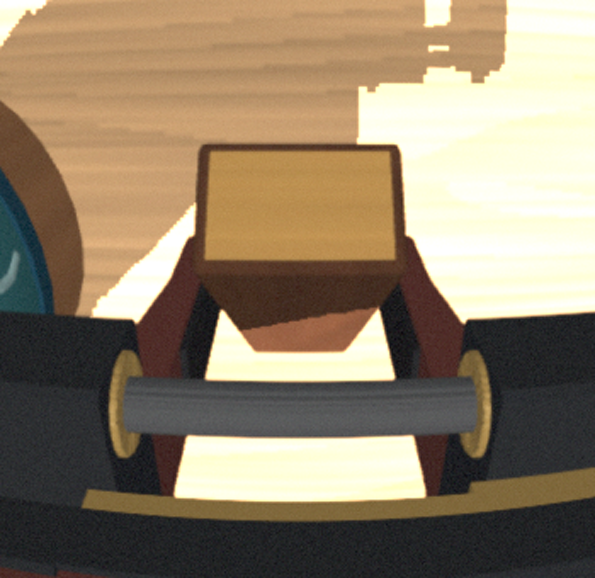

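View pics/c24.png

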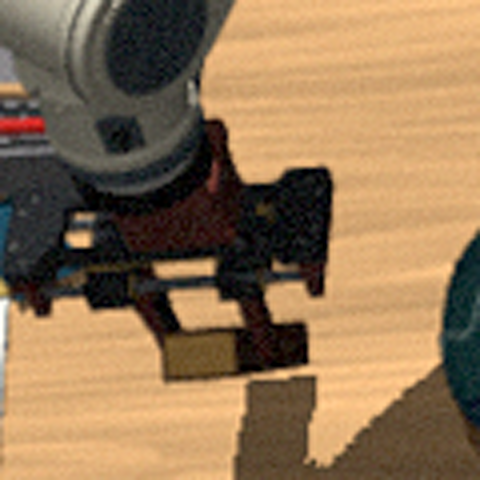

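{"fn": "move_arm", "kwargs": {"deltas": [[255, 0, 0, 0.01, 0], [255, 0.006, 0, 0.021, 0], [255, 0.018, 0, 0.031, 0], [255, 0.03, 0, 0.04, 0], [255, 0.037, 0, 0.046, 0]]}}

```text
t: 13.73
ee_pos: [604.7, -425.3, 70.4]
orientation: [3.141, 0.001, 0.002]
ft_force: [0.0, -1.2, 3.6]
width: 45.0
```

```bash
python3 - <<'E'
from h import *
o=get_obs();print(o["ee_pos"],o["orientation"],o["width"],o["ft_force"],o["moment"])
for n in("scene","wrist"): cv2.imwrite(f"pics/{n}13.png",get_image(n))
a=cv2.imread("pics/wrist13.png")[140:480,150:500].astype(float)*1.5;a=cv2.resize(np.clip(a,0,255).astype(np.uint8),(400,388))
b=cv2.imread("pics/scene13.png")[180:300,60:180].astype(float)*1.5;b=cv2.resize(np.clip(b,0,255).astype(np.uint8),(388,388),interpolation=2)
cv2.imwrite("pics/c25.png",np.hstack([a,b]))
E
```

```text
[ 604.75 -425.29   70.38] [3.14 0.   0.  ] 45.01437534322106 [ 0.01 -1.15  3.57] [-0.16  0.19  0.02]
```

View pics/c25.png

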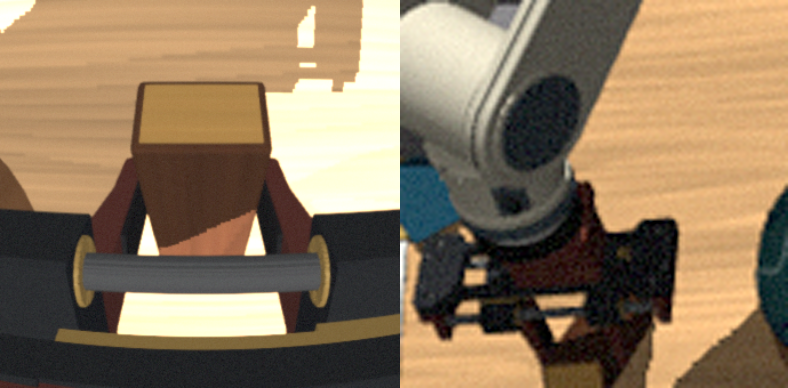

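{"fn": "move_arm", "kwargs": {"deltas": [[255, 0.009, 0, 0.01, 0], [255, 0.017, 0, 0.02, 0], [255, 0.025, 0, 0.03, 0], [255, 0.03, 0, 0.04, 0], [255, 0.034, 0, 0.048, 0]]}}

```text
t: 14.25
ee_pos: [637.1, -425.1, 21.4]
orientation: [3.141, 0.001, -0.0]
ft_force: [2.4, -1.8, 1.2]
width: 44.8
```

```bash
python3 - <<'E'
from h import *
o=get_obs();print(o["ee_pos"],o["orientation"],o["width"],o["ft_force"],o["moment"])
for n in("scene","wrist"): cv2.imwrite(f"pics/{n}14.png",get_image(n))
a=cv2.imread("pics/wrist14.png")[140:480,150:500].astype(float)*1.5;a=cv2.resize(np.clip(a,0,255).astype(np.uint8),(400,388))
b=cv2.imread("pics/scene14.png")[200:320,60:180].astype(float)*1.5;b=cv2.resize(np.clip(b,0,255).astype(np.uint8),(388,388),interpolation=2)
cv2.imwrite("pics/c26.png",np.hstack([a,b]))
E
```

```text
[ 637.14 -425.07   21.45] [ 3.14  0.   -0.  ] 44.849113260760056 [ 2.43 -1.84  1.22] [-0.29 -0.05  0.18]
```

View pics/c26.png

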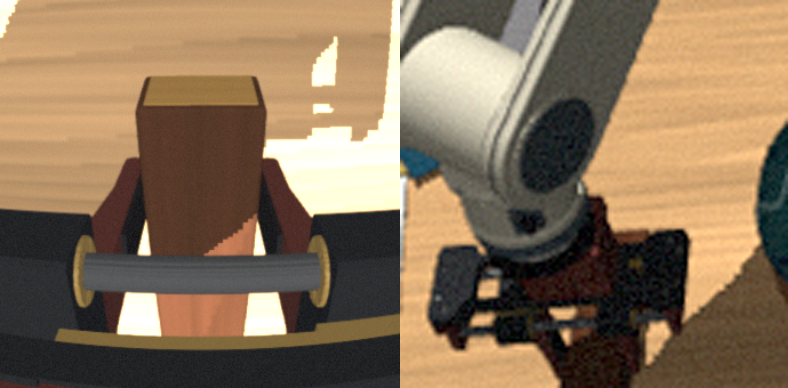

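{"fn": "move_arm", "kwargs": {"deltas": [[255, 0.003, 0, 0.007, 0], [255, 0.005, 0, 0.013, 0], [255, 0.006, 0, 0.019, 0], [255, 0.007, 0, 0.024, 0], [255, 0.007, 0, 0.026, 0]]}}

```text
t: 14.77
ee_pos: [643.6, -425.0, -3.8]
orientation: [-3.141, 0.0, -0.0]
ft_force: [3.6, 0.5, 0.9]
width: 44.8
```

```bash
python3 - <<'E'
from h import *
o=get_obs();print(o["ee_pos"],o["orientation"],o["width"],o["ft_force"],o["moment"])
for n in("scene","wrist"): cv2.imwrite(f"pics/{n}15.png",get_image(n))
a=cv2.imread("pics/wrist15.png")[140:480,150:500].astype(float)*1.5;a=cv2.resize(np.clip(a,0,255).astype(np.uint8),(400,388))
b=cv2.imread("pics/scene15.png")[200:320,60:180].astype(float)*1.5;b=cv2.resize(np.clip(b,0,255).astype(np.uint8),(388,388),interpolation=2)
cv2.imwrite("pics/c27.png",np.hstack([a,b]))
E
```

```text
[ 643.65 -424.96   -3.76] [-3.14  0.   -0.  ] 44.84850645987221 [3.6  0.52 0.89] [ 0.02 -0.26  0.03]
```

View pics/c27.png

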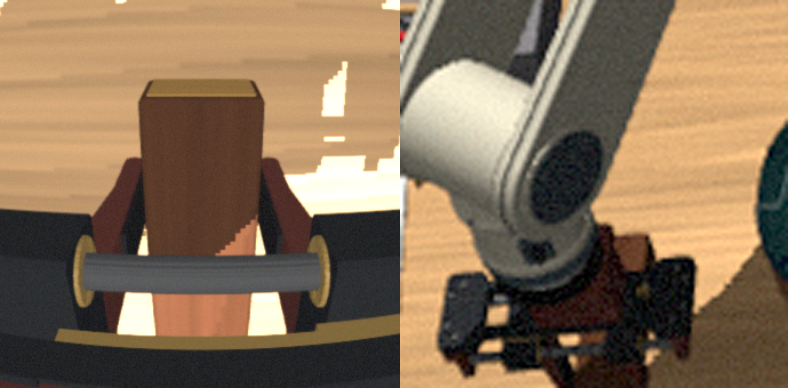

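```bash
python3 - <<'E'
from h import *
for o in(20,24,28):
  for gz in(-25,-35):
    r=least_squares(lambda p:wproj(barpts(p[0],p[1],o,gz))[:2,1]-[210,225],[.1,60],x_scale=(.1,10));print(o,gz,r.x,r.cost)
E
```

```text
20 -25 [-0.   48.93] 0.0
20 -35 [-0.02 46.67] 2.0194839173657902e-27
24 -25 [ 0.   49.83] 4.0389678347315804e-28
24 -35 [-0.01 47.52] 4.0389678347315804e-28
28 -25 [ 0.01 50.78] 8.077935669463161e-28
28 -35 [-0.01 48.41] 4.0389678347315804e-28
```

{"fn": "move_arm", "kwargs": {"deltas": [[0, 0, 0, 0, 0], [0, 0, 0, 0, 0], [0, 0, 0, 0, 0], [0, 0, 0, -0.005, 0], [0, 0, 0, -0.02, 0]]}}

```text
t: 15.28
ee_pos: [641.6, -424.1, 15.3]
orientation: [-3.139, 0.001, 0.006]
ft_force: [-0.3, -0.5, -0.7]
width: 74.7
```

{"fn": "move_arm", "kwargs": {"deltas": [[0, -0.015, 0, -0.03, 0], [0, -0.045, 0, -0.06, 0], [0, -0.08, 0, -0.08, 0], [0, -0.11, 0, -0.1, 0], [0, -0.11, 0, -0.1, 0]]}}

```text
t: 15.7
ee_pos: [530.5, -426.7, 122.9]
orientation: [3.138, -0.004, 0.004]
ft_force: [1.1, -1.2, -0.1]
width: 88.0
```

```bash
python3 - <<'E'
from h import *
o=get_obs();print(o["t"],o["ee_pos"],o["orientation"],o["width"],o["ft_force"],o["moment"])
for n in("scene","wrist"): cv2.imwrite(f"pics/{n}16.png",get_image(n))
print([(d["conf"],d["location"]) for d in place_of("wrist","press_weight")],[(d["conf"],d["location"]) for d in place_of("scene","press_weight")])
o=get_obs();print(o["ee_pos"],o["orientation"])
E
```

```text
15.7 [ 530.46 -426.68  122.92] [ 3.14 -0.    0.  ] 88.02101080127812 [ 1.1  -1.15 -0.06] [-0.04  0.    0.01]
[(0.82, [596.3, -421.3, -3.1])] [(0.87, [483.7, 512.8, -1.3]), (0.72, [596.0, -422.1, -0.8]), (0.59, [255.5, 384.1, -0.4])]
[ 534.2  -425.28  117.59] [ 3.14 -0.    0.  ]
```

View pics/wrist16.png

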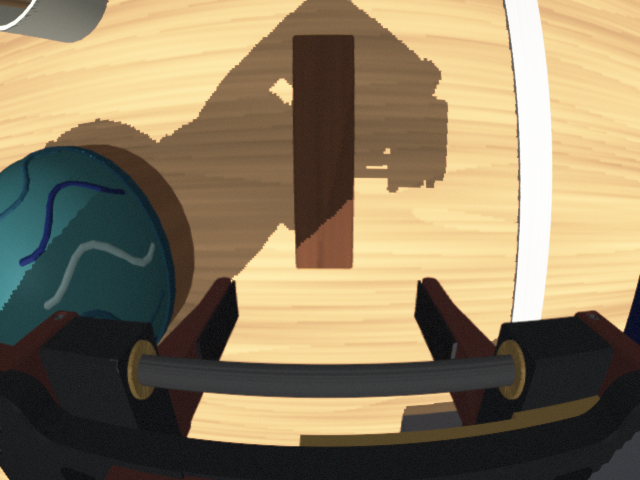

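View pics/scene16.png

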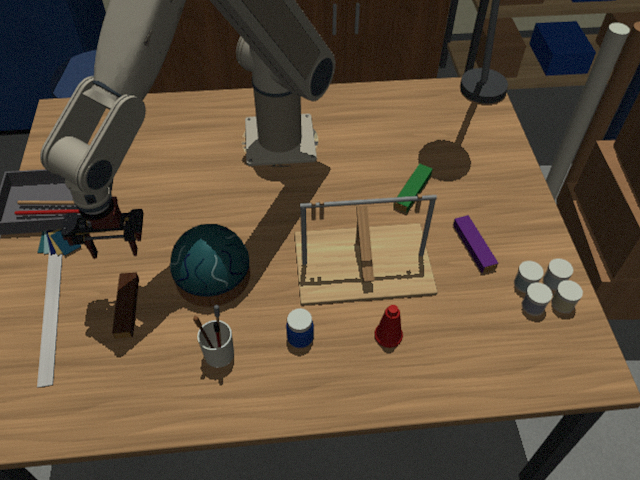

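{"fn": "move_arm", "kwargs": {"deltas": [[0, 0.02, -0.002, 0, 0], [0, 0.04, -0.0035, 0, 0], [0, 0.04, -0.0035, 0, 0], [0, 0.04, -0.0035, 0, 0]]}}

```text
t: 16.23
ee_pos: [574.5, -420.7, 115.6]
orientation: [-3.141, -0.003, 0.002]
ft_force: [-1.0, -0.7, 0.3]
width: 87.7
```

```bash
python3 - <<'E'
from h import *
get_image("top")
o=get_obs();print(o["t"],o["ee_pos"],o["orientation"],o["width"],o["ft_force"],o["moment"])
cv2.imwrite("pics/wrist17.png",get_image("wrist"))
im=cv2.imread("pics/wrist17.png")
cv2.imwrite("pics/c28.png",cv2.resize(np.clip(im[60:360,250:400].astype(float)*1.6,0,255).astype(np.uint8),None,fx=2,fy=2,interpolation=2))
E
```

```text
16.2833 [ 573.57 -420.81  115.65] [-3.14 -0.    0.  ] 87.87180426225699 [-0.79  0.53 -0.08] [0.04 0.   0.02]
```

View pics/c28.png

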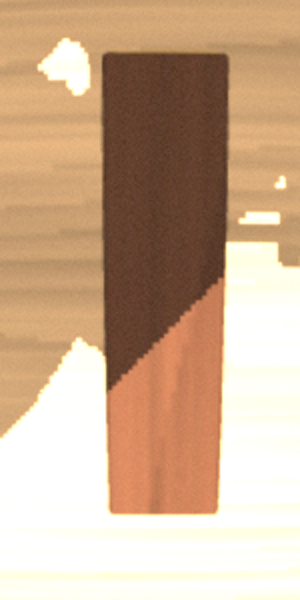

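View pics/wrist17.png

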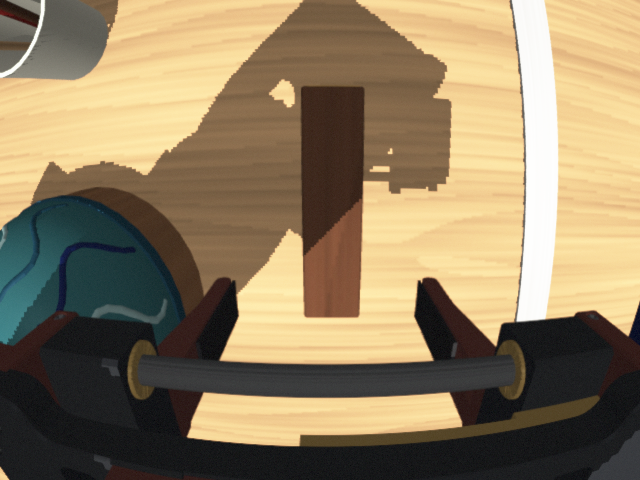

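```bash
python3 - <<'E'
from h import *
ee=np.array([573.6,-420.8,115.65]);R=Ro.from_rotvec([np.pi,0,0])
for p in([250+103/2,60+54/2],[250+228/2,60+54/2],[250+110/2,60+513/2],[250+217/2,60+513/2],[250+105/2,60+270/2],[250+224/2,60+270/2]): print(wz(p,30,ee,R))
E
```

```text
[ 684.54 -403.14   30.  ]
[ 684.74 -446.98   30.  ]
[ 508.36 -403.32   30.  ]
[ 508.25 -446.51   30.  ]
[ 606.69 -403.28   30.  ]
[ 606.74 -446.38   30.  ]
```

{"fn": "move_arm", "kwargs": {"deltas": [[0, 0, 0.004, 0.03, 0], [0, 0, 0.004, 0.06, 0], [0, 0, 0.004, 0.09, 0], [0, 0, 0.004, 0.106, 0], [0, 0, 0.004, 0.106, 0]]}}

```text
t: 16.75
ee_pos: [570.1, -423.7, 6.5]
orientation: [-3.137, 0.001, 0.01]
ft_force: [-1.2, 0.5, 0.1]
width: 88.0
```

{"fn": "move_arm", "kwargs": {"deltas": [[60, 0, 0, 0.008, 0], [120, 0, 0, 0.015, 0], [255, 0, 0, 0.015, 0], [255, 0, 0, 0.015, 0], [255, 0, 0, 0.015, 0]]}}

```text
t: 17.17
ee_pos: [574.0, -426.1, -2.8]
orientation: [3.141, -0.0, 0.002]
ft_force: [0.6, 0.8, 0.2]
width: 58.4
```

{"fn": "move_arm", "kwargs": {"deltas": [[255, 0, 0, 0, 0], [255, 0, 0, 0, 0], [255, 0, 0, 0, 0], [255, 0, 0, 0, 0], [255, 0, 0, 0, 0]]}}

```text
t: 17.58
ee_pos: [573.8, -425.7, -3.1]
orientation: [3.141, -0.0, 0.001]
ft_force: [-2.5, 1.7, 5.8]
width: 44.7
```

{"fn": "move_arm", "kwargs": {"deltas": [[255, 0, 0, -0.008, 0], [255, 0, 0, -0.02, 0], [255, 0, 0, -0.035, 0], [255, 0, 0, -0.05, 0], [255, 0, 0, -0.06, 0]]}}

```text
t: 18.0
ee_pos: [574.2, -426.3, 58.9]
orientation: [3.14, -0.0, 0.003]
ft_force: [0.3, 0.2, -5.3]
width: 44.5
```

{"fn": "move_arm", "kwargs": {"deltas": [[255, 0, 0, 0, 0], [255, 0, 0, 0, 0], [255, 0, 0, 0, 0], [255, 0, 0, 0, 0], [255, 0, 0, 0, 0]]}}

```text
t: 18.42
ee_pos: [572.8, -425.2, 55.1]
orientation: [-3.141, 0.0, 0.002]
ft_force: [0.1, 0.7, -5.9]
width: 44.9
```

```bash
python3 - <<'E'
from h import *
M=[];F=[]
for i in range(6):
    o=get_obs();M.append(o["moment"]);F.append(o["ft_force"])
    if i in(2,): cv2.imwrite("pics/wrist18.png",get_image("wrist"))
    else: get_image("scene")
print(o["t"],o["ee_pos"],o["orientation"]);print(np.array(M),np.array(F))
print(np.mean(M,0),np.mean(F,0))
im=cv2.imread("pics/wrist18.png")
cv2.imwrite("pics/c29.png",cv2.resize(np.clip(im[60:460,170:480].astype(float)*1.6,0,255).astype(np.uint8),None,fx=1.5,fy=1.5,interpolation=2))
E
```

```text
18.6667 [ 573.25 -425.51   55.68] [-3.14  0.    0.  ]
[[ 0.08 -0.06  0.04]
 [ 0.04 -0.   -0.02]
 [-0.01 -0.05  0.01]
 [ 0.    0.02  0.01]
 [ 0.04  0.02 -0.01]
 [ 0.03 -0.01 -0.02]] [[ 0.12  0.68 -5.86]
 [-0.26  0.73 -4.68]
 [-0.02  0.24 -4.74]
 [ 0.54  0.58 -5.29]
 [-0.23  0.55 -4.95]
 [ 0.23  0.33 -4.72]]
[ 0.03 -0.01  0.  ] [ 0.07  0.52 -5.04]
```

View pics/c29.png

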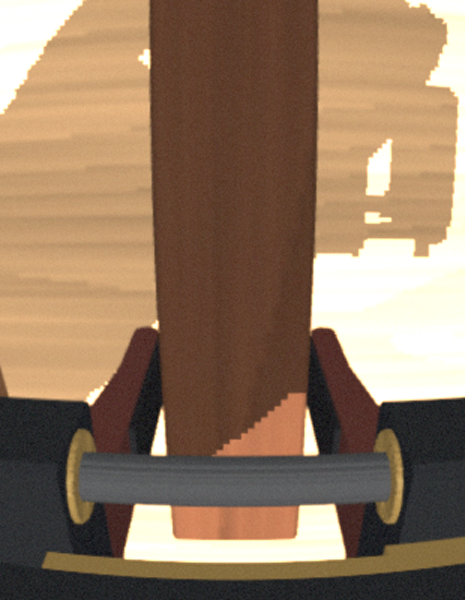

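{"fn": "move_arm", "kwargs": {"deltas": [[255, 0, 0, -0.03, 0], [255, 0, 0, -0.065, 0], [255, 0, 0, -0.1, 0], [255, 0, 0, -0.14, 0], [255, 0, 0, -0.165, 0]]}}

```text
t: 19.13
ee_pos: [574.5, -426.4, 225.5]
orientation: [3.139, -0.0, 0.006]
ft_force: [0.8, 0.0, -4.4]
width: 44.9
```

{"fn": "move_arm", "kwargs": {"deltas": [[255, -0.01, -0.03, 0, 0], [255, -0.018, -0.065, 0, 0], [255, -0.027, -0.1, 0, 0], [255, -0.036, -0.135, 0, 0], [255, -0.045, -0.165, 0, 0]]}}

```text
t: 19.55
ee_pos: [527.4, -258.5, 221.1]
orientation: [-3.141, 0.0, 0.0]
ft_force: [0.5, -0.1, -4.7]
width: 44.7
```

{"fn": "move_arm", "kwargs": {"deltas": [[255, -0.007, -0.025, 0, 0], [255, -0.01, -0.04, 0, 0], [255, -0.013, -0.05, 0, 0], [255, -0.013, -0.05, 0, 0], [255, -0.013, -0.05, 0, 0]]}}

```text
t: 19.97
ee_pos: [516.1, -211.2, 221.4]
orientation: [3.141, 0.001, 0.002]
ft_force: [-0.5, -0.7, -5.0]
width: 44.8
```

```bash
python3 - <<'E'
from h import *
M=[];F=[]
for i in range(4):
    o=get_obs();M.append(o["moment"]);F.append(o["ft_force"])
    cv2.imwrite(f"pics/{['scene','wrist','top','scene'][i]}19.png",get_image(['scene','wrist','top','scene'][i]))
print(o["t"],o["ee_pos"],o["orientation"])
print(np.mean(M,0),np.mean(F,0))
s=cv2.imread("pics/scene19.png")[140:340,110:290];t=cv2.imread("pics/top19.png")[150:350,370:560]
cv2.imwrite("pics/c30.png",np.hstack([cv2.resize(s,(396,440)),cv2.resize(t,(400,440))]))
E
```

```text
20.1167 [ 515.98 -211.85  221.07] [ 3.14 -0.    0.  ]
[ 0.02 -0.03 -0.01] [-0.42 -0.34 -5.35]
```

View pics/c30.png

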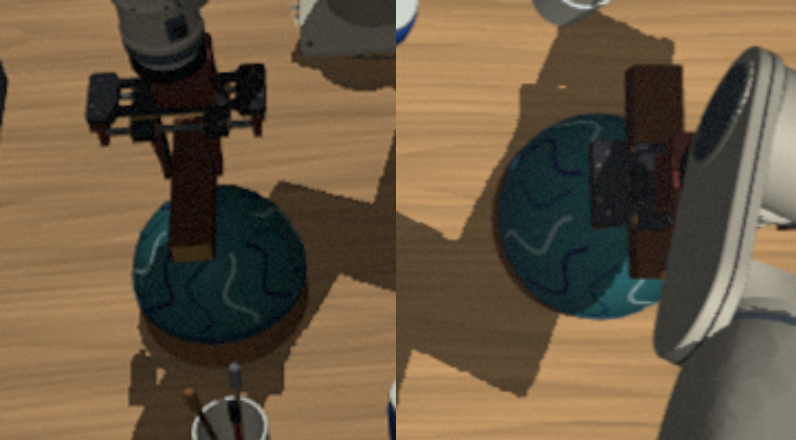

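View pics/wrist19.png

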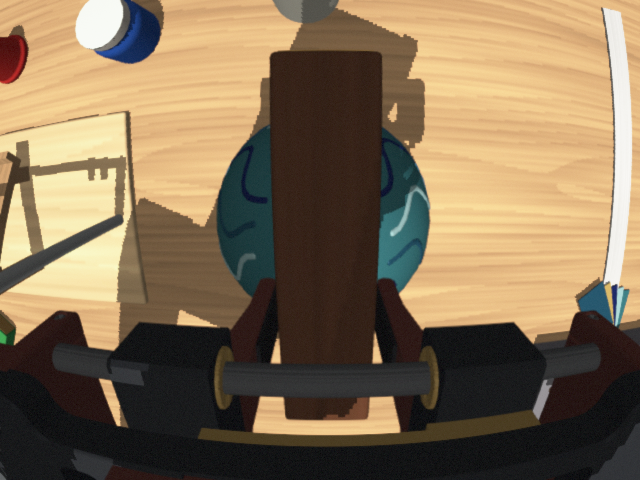

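{"fn": "move_arm", "kwargs": {"deltas": [[255, -0.001, -0.001, 0.02, 0], [255, -0.001, -0.001, 0.04, 0], [255, -0.001, -0.001, 0.052, 0], [255, -0.001, -0.001, 0.055, 0], [255, -0.001, -0.001, 0.056, 0]]}}

```text
t: 20.58
ee_pos: [514.1, -209.9, 164.2]
orientation: [-3.141, 0.001, 0.003]
ft_force: [0.5, 0.1, -4.3]
width: 45.2
```

{"fn": "move_arm", "kwargs": {"deltas": [[255, 0, 0, 0.001, 0], [255, 0, 0, 0.002, 0], [255, 0, 0, 0.003, 0], [255, 0, 0, 0.003, 0]]}}

```text
t: 20.92
ee_pos: [514.8, -209.8, 162.6]
orientation: [3.141, -0.0, 0.002]
ft_force: [-0.1, 0.4, -4.6]
width: 44.6
```

{"fn": "move_arm", "kwargs": {"deltas": [[255, 0, 0, 0.001, 0], [255, 0, 0, 0.002, 0], [255, 0, 0, 0.003, 0], [255, 0, 0, 0.003, 0]]}}

```text
t: 21.25
ee_pos: [514.3, -209.5, 158.9]
orientation: [-3.141, 0.0, 0.0]
ft_force: [0.7, -1.4, -5.0]
width: 44.6
```

{"fn": "move_arm", "kwargs": {"deltas": [[255, 0, 0, 0.001, 0], [255, 0, 0, 0.0015, 0], [255, 0, 0, 0.002, 0]]}}

```text
t: 21.5
ee_pos: [514.4, -209.6, 157.0]
orientation: [-3.142, 0.0, 0.0]
ft_force: [0.5, -0.6, -4.4]
width: 45.0
```

{"fn": "move_arm", "kwargs": {"deltas": [[255, 0, 0, 0.001, 0], [255, 0, 0, 0.001, 0]]}}

```text
t: 21.67
ee_pos: [514.5, -209.6, 156.7]
orientation: [-3.142, 0.0, -0.0]
ft_force: [-2.4, 1.1, 2.8]
width: 44.8
```

{"fn": "move_arm", "kwargs": {"deltas": [[255, 0, 0, 0.001, 0], [255, 0, 0, 0.001, 0]]}}

```text
t: 21.83
ee_pos: [514.6, -209.6, 156.7]
orientation: [3.141, -0.0, 0.001]
ft_force: [-5.7, 2.9, 11.6]
width: 44.6
```

```bash
python3 - <<'E'
from h import *
M=[];F=[]
for i in range(5):
    o=get_obs();M.append(o["moment"]);F.append(o["ft_force"])
    im=get_image("wrist" if i==0 else "scene")
    if i<2: cv2.imwrite(f"pics/{'wrist' if i==0 else 'scene'}20.png",im)
print(o["t"],o["ee_pos"],o["orientation"])
print(np.array(M),np.array(F))
print(np.mean(M,0),np.mean(F,0))
E
```

```text
22.0333 [ 514.6  -209.65  156.69] [ 3.14 -0.    0.  ]
[[ 0.56  1.03  0.02]
 [ 0.57  1.01 -0.03]
 [ 0.57  1.06  0.03]
 [ 0.49  1.02  0.08]
 [ 0.52  1.03  0.04]] [[-5.73  2.87 11.57]
 [-5.    3.09 11.86]
 [-6.02  3.17 12.14]
 [-4.96  2.29 12.05]
 [-5.75  2.15 12.03]]
[0.54 1.03 0.03] [-5.49  2.72 11.93]
```

{"fn": "move_arm", "kwargs": {"deltas": [[255, 0, 0, -0.0014, 0], [255, 0, 0, -0.0014, 0], [255, 0, 0, -0.0014, 0]]}}

```text
t: 22.33
ee_pos: [514.8, -209.8, 156.8]
orientation: [3.141, -0.0, 0.001]
ft_force: [-1.7, 0.4, 1.6]
width: 45.0
```

```bash
python3 - <<'E'
from h import *
M=[];F=[]
for i in range(8):
    o=get_obs();M.append(o["moment"]);F.append(o["ft_force"])
    im=get_image("scene")
print(o["t"],o["ee_pos"],o["orientation"])
print(np.std(M,0),np.mean(M,0),np.mean(F,0))
a=cv2.imread("pics/wrist20.png");b=cv2.imread("pics/scene20.png")
cv2.imwrite("pics/c31.png",np.hstack([cv2.resize(a[40:460,170:480],(310,420)),cv2.resize(b[140:320,110:290],(420,420),interpolation=2)]))
E
```

```text
22.6833 [ 514.75 -209.74  156.74] [ 3.14 -0.    0.  ]
[0.04 0.03 0.02] [0.14 0.19 0.01] [-0.96  0.63  2.75]
```

View pics/c31.png

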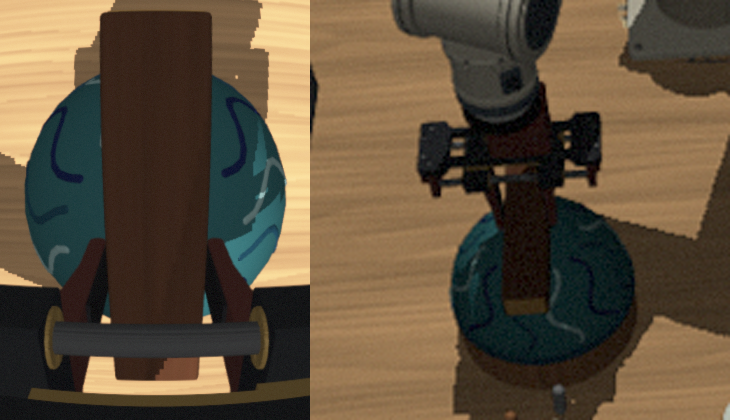

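{"fn": "move_arm", "kwargs": {"deltas": [[255, 0, 0, -0.003, 0], [255, 0.0025, 0, -0.003, 0], [255, 0.0025, 0, -0.003, 0], [255, 0.0025, 0, -0.0015, 0], [255, 0.0025, 0, -0.0003, 0]]}}

```text
t: 23.15
ee_pos: [516.9, -209.5, 156.7]
orientation: [-3.141, 0.0, 0.0]
ft_force: [-4.1, 2.9, 10.1]
width: 44.5
```

{"fn": "move_arm", "kwargs": {"deltas": [[255, 0, 0, 0, 0], [255, 0, 0, 0, 0]]}}

```text
t: 23.32
ee_pos: [516.8, -209.5, 156.8]
orientation: [-3.141, 0.0, 0.0]
ft_force: [-1.4, 1.2, -0.6]
width: 45.0
```

{"fn": "move_arm", "kwargs": {"deltas": [[124, 0, 0, 0, 0], [122, 0, 0, 0, 0], [120, 0, 0, 0, 0], [118, 0, 0, 0, 0], [116, 0, 0, 0, 0]]}}

```text
t: 23.73
ee_pos: [517.2, -209.8, 157.0]
orientation: [3.141, -0.0, 0.001]
ft_force: [0.2, -0.3, 0.2]
width: 47.8
```

```bash
python3 - <<'E'
from h import *
o=get_obs();print(o["t"],o["ee_pos"],o["width"],o["ft_force"],o["moment"])
for n in("scene","wrist"): cv2.imwrite(f"pics/{n}21.png",get_image(n))
o=get_obs();print(o["t"],o["ee_pos"],o["width"],o["ft_force"],o["moment"])
a=cv2.imread("pics/wrist21.png");b=cv2.imread("pics/scene21.png")
cv2.imwrite("pics/c32.png",np.hstack([cv2.resize(a[40:460,170:480],(310,420)),cv2.resize(b[140:320,110:290],(420,420),interpolation=2)]))
E
```

```text
23.7333 [ 517.21 -209.81  156.95] 47.78085187299007 [ 0.24 -0.26  0.21] [ 0.03 -0.01  0.01]
23.8333 [ 517.12 -209.73  156.89] 47.65480178047902 [ 0.06 -0.33  0.5 ] [ 0.04  0.06 -0.02]
```

View pics/c32.png

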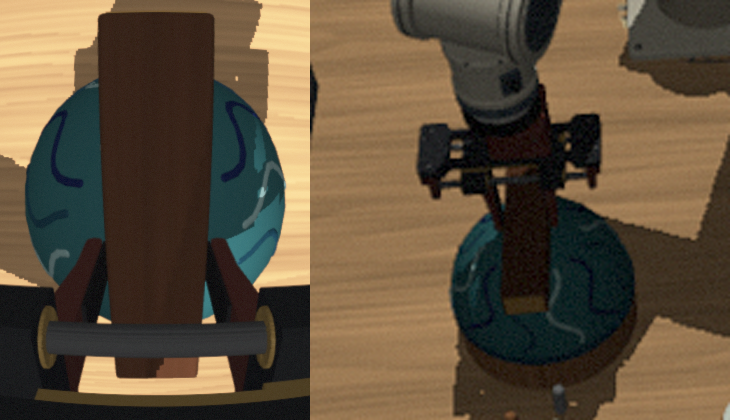

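{"fn": "move_arm", "kwargs": {"deltas": [[110, 0, 0, 0, 0], [104, 0, 0, 0, 0], [100, 0, 0, 0, 0], [100, 0, 0, 0, 0], [100, 0, 0, 0, 0]]}}

```text
t: 24.25
ee_pos: [517.0, -209.6, 156.8]
orientation: [-3.142, 0.0, -0.0]
ft_force: [-0.9, -1.2, 0.2]
width: 53.8
```

```bash
python3 - <<'E'
from h import *
for k in range(4):
    o=get_obs();im=get_image("wrist");cv2.imwrite(f"pics/wrist22_{k}.png",im)
print(o["t"],o["ee_pos"],o["width"],o["ft_force"],o["moment"])
cv2.imwrite("pics/scene22.png",get_image("scene"))
def big(p,x0=255,x1=400,y0=35,y1=75): return cv2.resize(np.clip(cv2.imread(p)[y0:y1,x0:x1].astype(float)*2,0,255).astype(np.uint8),None,fx=5,fy=5,interpolation=2)
cv2.imwrite("pics/c33.png",np.vstack([big("pics/wrist20.png"),big("pics/wrist22_0.png"),big("pics/wrist22_3.png")]))
def big2(p): return big(p,270,390,395,435)
cv2.imwrite("pics/c34.png",np.vstack([big2("pics/wrist20.png"),big2("pics/wrist22_0.png"),big2("pics/wrist22_3.png")]))
E
```

```text
24.4 [ 516.94 -209.59  156.78] 53.57191780280623 [ 0.06 -0.69 -0.07] [-0.   -0.   -0.02]
```

View pics/c33.png

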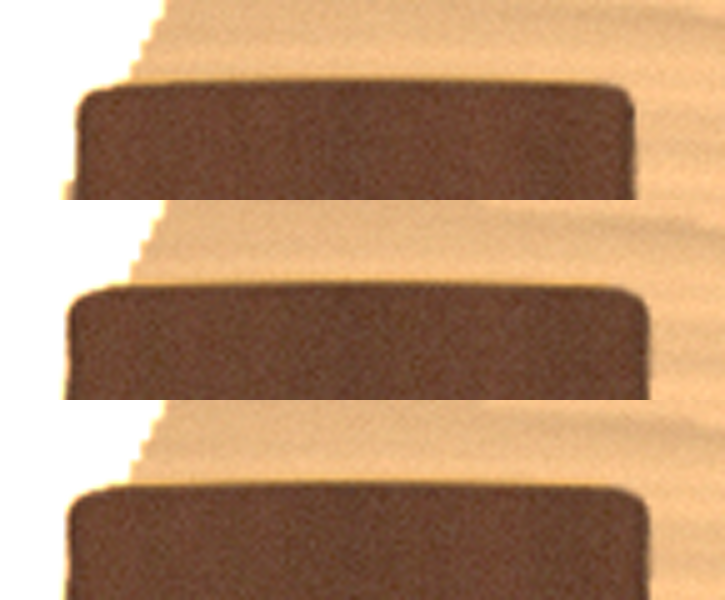

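View pics/c34.png

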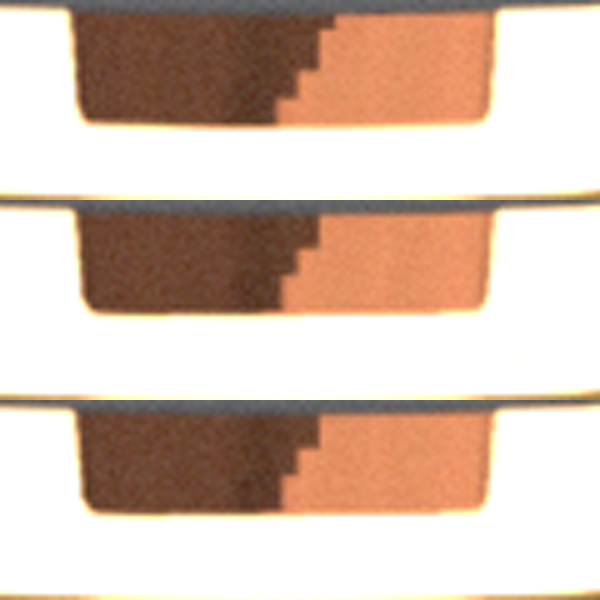

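```bash
python3 - <<'E'
from h import *
def edge(l,r,row):
    f=lambda p:np.r_[(wproj([[p[0],-22.5+p[2],p[1]]])[0]-[l,row]),(wproj([[p[0],22.5+p[2],p[1]]])[0]-[r,row])]
    s=least_squares(f,[100,-30,0]);return s.x
H=edge(270.4,381.6,51),edge(286.8,367.8,419.8)
N=edge(268.6,384.8,51.4),edge(286.7,367.6,417.4)
for a,b in(H,N):
    print(a,b,"len",np.hypot(*(a-b)[:2]),"tilt deg front up",np.degrees(np.arctan2(b[1]-a[1],a[0]-b[0])))
E
```

```text
[112.49 -27.68  -0.43] [-71.74 -26.78   0.24] len 184.22941229231893 tilt deg front up 0.2787900110916027
[110.86 -34.31  -0.16] [-70.77 -25.78   0.16] len 181.8325325944428 tilt deg front up 2.6885161109873623
```

{"fn": "move_arm", "kwargs": {"deltas": [[115, 0, 0, 0, 0], [125, 0, 0, 0, 0], [255, 0, 0, 0, 0], [255, 0, 0, 0, 0], [255, 0, 0, 0, 0]]}}

```text
t: 24.92
ee_pos: [516.9, -209.6, 156.8]
orientation: [3.142, -0.0, 0.0]
ft_force: [0.6, -0.0, -0.3]
width: 44.6
```

{"fn": "move_arm", "kwargs": {"deltas": [[255, 0, 0, 0, 0], [255, 0, 0, -0.003, 0], [255, 0.0035, 0, -0.004, 0], [255, 0.0035, 0, -0.004, 0], [255, 0.0035, 0, -0.004, 0]]}}

```text
t: 25.33
ee_pos: [520.4, -209.5, 160.5]
orientation: [-3.141, 0.0, 0.001]
ft_force: [1.1, -0.2, -4.9]
width: 44.9
```

Lower gently by small steps until the weight is just borne by the crown.

{"fn": "move_arm", "kwargs": {"deltas": [[255, 0, 0, 0.0015, 0], [255, 0, 0, 0.003, 0], [255, 0, 0, 0.0035, 0], [255, 0, 0, 0.0035, 0]]}}

```text
t: 25.67
ee_pos: [520.2, -209.5, 157.1]
orientation: [-3.141, 0.0, 0.001]
ft_force: [0.4, -0.2, -6.1]
width: 44.7
```

{"fn": "move_arm", "kwargs": {"deltas": [[255, 0, 0, 0.0003, 0], [255, 0, 0, 0.0003, 0]]}}

```text
t: 25.83
ee_pos: [520.3, -209.6, 157.0]
orientation: [-3.141, 0.0, 0.0]
ft_force: [-2.1, -0.4, -3.3]
width: 44.6
```

{"fn": "move_arm", "kwargs": {"deltas": [[255, 0, 0, 0.0003, 0], [255, 0, 0, 0.0003, 0]]}}

```text
t: 26.0
ee_pos: [520.4, -209.6, 156.9]
orientation: [-3.142, 0.0, 0.0]
ft_force: [-2.1, 1.1, 0.7]
width: 44.6
```

{"fn": "move_arm", "kwargs": {"deltas": [[124, 0, 0, 0, 0], [122, 0, 0, 0, 0], [120, 0, 0, 0, 0], [118, 0, 0, 0, 0], [114, 0, 0, 0, 0]]}}

```text
t: 26.42
ee_pos: [520.8, -209.8, 156.9]
orientation: [3.141, -0.0, 0.001]
ft_force: [-0.0, -0.0, -0.1]
width: 48.6
```

{"fn": "move_arm", "kwargs": {"deltas": [[108, 0, 0, 0, 0], [102, 0, 0, 0, 0], [100, 0, 0, 0, 0], [100, 0, 0, 0, 0], [100, 0, 0, 0, 0]]}}

```text
t: 26.83
ee_pos: [520.4, -209.6, 156.6]
orientation: [3.142, -0.0, -0.0]
ft_force: [-0.2, 1.3, 0.0]
width: 53.4
```

```bash
python3 - <<'E'
from h import *
for k in range(5):
    o=get_obs();im=get_image("wrist");cv2.imwrite(f"pics/wrist23_{k}.png",im)
print(o["t"],o["ee_pos"],o["width"],o["ft_force"],o["moment"])
cv2.imwrite("pics/scene23.png",get_image("scene"))
def big(p,x0=255,x1=400,y0=35,y1=75): return cv2.resize(np.clip(cv2.imread(p)[y0:y1,x0:x1].astype(float)*2,0,255).astype(np.uint8),None,fx=5,fy=5,interpolation=2)
cv2.imwrite("pics/c35.png",np.vstack([big("pics/wrist23_0.png"),big("pics/wrist23_4.png"),big("pics/wrist23_4.png",255,400,390,430)]))
E
```

```text
27.0333 [ 520.46 -209.65  156.7 ] 53.51934252355032 [-0.14  0.75 -0.56] [0.1  0.05 0.04]
```

View pics/c35.png

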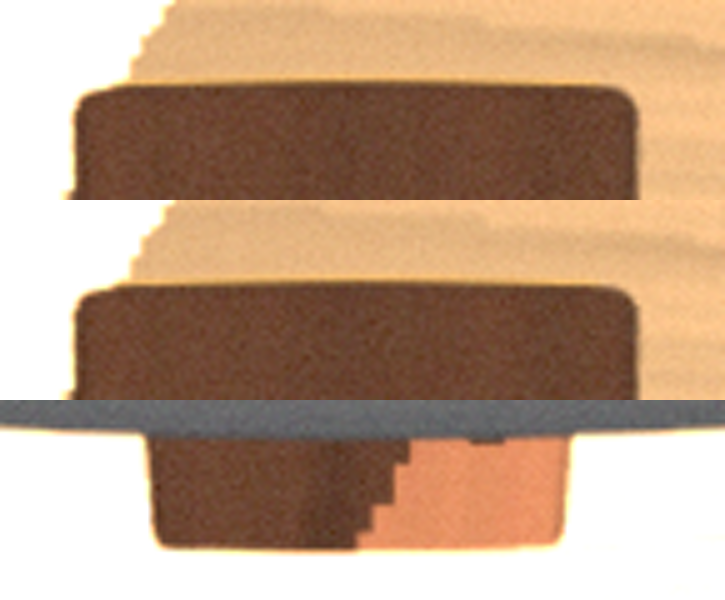

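```bash
python3 - <<'E'
from h import *
def edge(l,r,row):
    f=lambda p:np.r_[(wproj([[p[0],-22.5+p[2],p[1]]])[0]-[l,row]),(wproj([[p[0],22.5+p[2],p[1]]])[0]-[r,row])]
    return least_squares(f,[100,-30,0]).x
a,b=edge(270,382.4,51.4),edge(286.2,367.8,419.6)
print(a,b,np.degrees(np.arctan2(b[1]-a[1],a[0]-b[0])))
b=cv2.imread("pics/scene23.png");cv2.imwrite("pics/c36.png",cv2.resize(b[150:330,120:290],None,fx=3.2,fy=3.2,interpolation=2))
E
```

```text
[111.96 -29.32  -0.35] [-70.54 -27.85   0.07] 0.4603090758019252
```

View pics/c36.png

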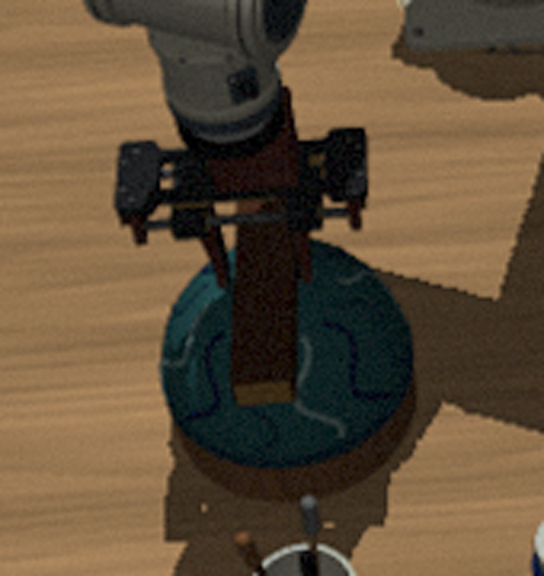

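{"fn": "move_arm", "kwargs": {"deltas": [[80, 0, 0, 0, 0], [60, 0, 0, 0, 0], [40, 0, 0, 0, 0], [20, 0, 0, 0, 0], [0, 0, 0, 0, 0]]}}

```text
t: 27.55
ee_pos: [520.4, -209.6, 156.7]
orientation: [-3.142, 0.0, -0.0]
ft_force: [0.9, 0.1, 0.9]
width: 83.3
```

{"fn": "move_arm", "kwargs": {"deltas": [[0, 0, 0, -0.01, 0], [0, 0, 0, -0.025, 0], [0, 0, 0, -0.05, 0], [0, 0, 0, -0.085, 0], [0, 0, 0, -0.12, 0]]}}

```text
t: 27.97
ee_pos: [519.8, -209.3, 278.1]
orientation: [-3.141, 0.0, 0.002]
ft_force: [0.9, -0.4, 0.4]
width: 87.7
```

{"fn": "move_arm", "kwargs": {"deltas": [[0, -0.025, 0, -0.02, 0], [0, -0.055, 0, -0.02, 0], [0, -0.085, 0, -0.02, 0], [0, -0.1, 0, -0.02, 0], [0, -0.1, 0, -0.02, 0]]}}

```text
t: 28.38
ee_pos: [417.8, -209.3, 297.7]
orientation: [3.141, -0.002, -0.0]
ft_force: [-0.1, 1.0, -0.1]
width: 88.0
```

```bash
python3 - <<'E'
from h import *
get_image("top");o=get_obs();print(o["t"],o["ee_pos"],o["orientation"],o["width"])
for n in("wrist","scene","top"): cv2.imwrite(f"pics/{n}24.png",get_image(n))
b=cv2.imread("pics/scene24.png");t=cv2.imread("pics/top24.png")
cv2.imwrite("pics/c37.png",np.hstack([cv2.resize(b[190:320,150:270],(400,433),interpolation=2),cv2.resize(t[170:310,410:540],(400,433),interpolation=2)]))
E
```

```text
28.4333 [ 419.65 -209.65  297.78] [ 3.14 -0.    0.  ] 88.12332243166233
```

View pics/c37.png

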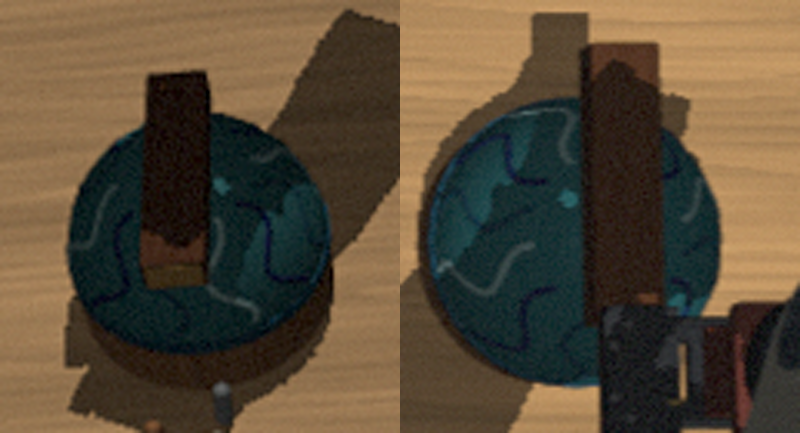

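View pics/wrist24.png

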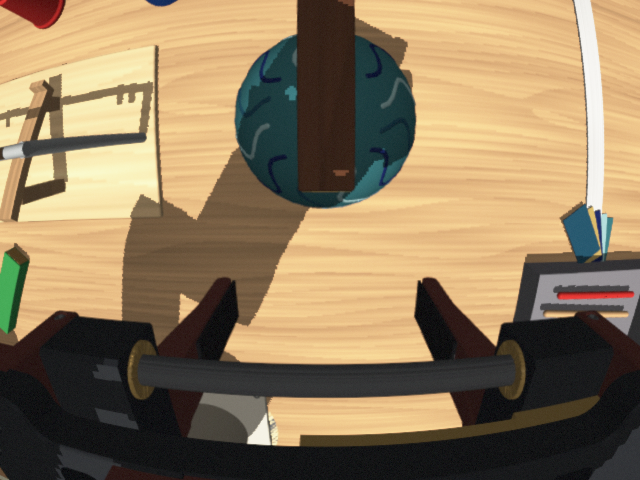

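{"fn": "move_arm", "kwargs": {"deltas": [[0, 0, 0, 0, 0], [0, 0, 0, 0, 0], [0, 0, 0, 0, 0], [0, 0, 0, 0, 0], [0, 0, 0, 0, 0]]}}

```text
t: 29.0
ee_pos: [420.6, -209.6, 296.5]
orientation: [-3.141, -0.0, 0.001]
ft_force: [0.2, 0.5, -0.1]
width: 87.7
```

```bash
python3 - <<'E'
from h import *
a=cv2.imread("pics/scene24.png").astype(int)
b=get_image("scene");cv2.imwrite("pics/scene25.png",b)
d=np.abs(a-b.astype(int))[190:320,150:270].max(2);print("scene diff",d.mean(),(d>40).sum())
w=get_image("wrist");cv2.imwrite("pics/wrist25.png",w)
for n in("scene",):
    for k in["press_weight","crown_top","paint_jar","thread_cone","brush_mug"]: print(k,[(np.round(q["location"],1).tolist(),round(q["conf"],2)) for q in place_of(n,k)][:3])
cv2.imwrite("pics/c38.png",np.hstack([cv2.resize(np.clip(w[150:210,280:380].astype(float)*1.8,0,255).astype(np.uint8),None,fx=7,fy=7,interpolation=2)]))
print(get_obs()["t"])
E
```

```text
scene diff 5.120961538461539 6
press_weight [([481.2, 511.1, -0.5], 0.78), ([258.7, 384.2, -0.0], 0.73), ([542.2, -206.2, 163.5], 0.71)]
crown_top [([518.1, -211.2, 158.5], 0.65)]
paint_jar [([513.2, -207.0, -0.6], 0.52)]
thread_cone [([741.3, 232.0, -1.5], 0.76)]
brush_mug [([753.9, -190.3, -2.0], 0.8)]
29.35
```

View pics/c38.png

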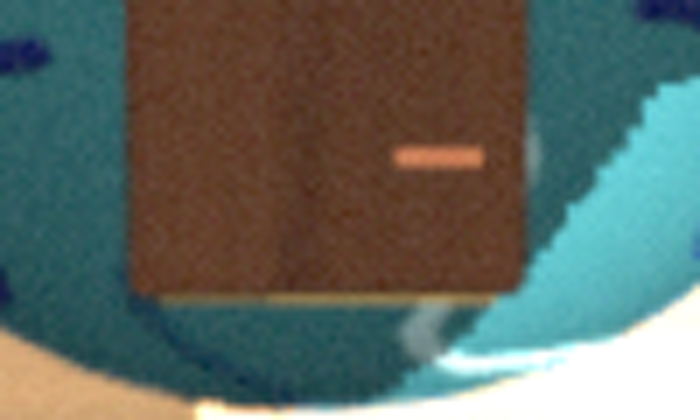

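```bash
python3 -c "
from workcell import *
print(close_job())"
```

```text
the job is handed in; nothing more can be done
None
```

The weight lies across the top of the crown, underside down, balanced on its own, and the job was handed in at about 29.4 s. Images 0.6 s apart after I withdrew showed no movement.

**How it was done**
- **No tilting:** the moves cannot tilt the hand, so I could not come square to the ramp. I gripped the weight near its low end, in front of the rail, with the hand upright. I then lifted it along the ramp's normal, drew it out and raised it.
- **Re-gripping:** the weight swung in the jaws as I lifted it. I set it down flat on the free table beside the hat and gripped it again near its balance point. The wrist moment put that about 22–26 mm from the middle, towards −x.
- **Balancing:** the first release on the crown settled about 2.7° front-up. I gripped it again, moved it 3.5 mm and released it.

**Last checks**
- **Tilt:** pitch was about 0.5° in the wrist view, with no visible roll. This is an image estimate, good to roughly 1°.
- **Bystanders:** the cone and mug read unmoved. The network misread the jar as the hat in the last picture, so the jar's position was not re-measured. The arm never came near it.

**What went wrong or disagreed**
- The fingertips seem to sit about 30 mm further back than stated. Because of that, the first grasp closed over the top of the weight and pushed it about 8 mm sideways on the ramp. I noticed and corrected it.
- The network's last position for the weight (x = 542) fits the balance offset only to within its usual few millimetres.

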